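# Fetch the mixer's cup head from behind the reagent bottles and press it on

### The arm

A 6-joint arm with a two-finger parallel gripper is mounted at the origin on the work surface. World frame = base frame: x ahead of the robot, y to its left, z up, the work surface at z = 0. Lengths are in m, angles in rad, forces in N, time in s.
With the tool pointing down it reaches from about 0.375 to 0.9 m from the base axis. Payload 3.1 kg.
Tool frame: the origin (TCP) lies at the centre of the arm's flange, where the gripper is bolted on; the fingertips stand tip_reach ahead of it and the grasp point (between the pads) lies 164 mm ahead of it (tip_reach is the distance from the TCP to the fingertips, in m); z points along the fingers, y is the direction in which the jaws open and shut (so a half turn about z gives the same grasp; the last joint's range is limited). The gripper opens to 87 mm and grips with 3 to 60 N. Pads are 19 mm wide; open, the fingers measure 117 mm over their backs; the gripper's body (75 mm by 190 mm) begins 51 mm behind the grasp point.
Start: joints at [-1.28, 0.527, 1.433, -0, 1.181, -0.178], TCP at [0.283, -0.557, 0.405] pointing down, gripper open.
Joint ranges: [-3.08, 3.08], [-0.75, 2.2], [0.22, 2.44], [-1.43, 4.57], [0, 2.65], [-2.85, 2.85]. Speed limits (rad/s): [2.79, 2.79, 3.14, 3.14, 3.14, 3.14].

### API

Orientations are given as a unit quaternion [x, y, z, w].
In Python, from rig import get_obs, camera, hand_in, tip_reach gives the robot as it stands. The module is installed in compiled form; this text tells all that it offers.
- The arm moves only by the tool servo_tool, never from a script. Its argument "steps" is one flat list of numbers, 5 for each row, row after row: the finger opening in m, from 0 to 0.087, then the shift along the tool's x, y, z in m, then the turn about the tool's z in rad. A call has 1 to 12 rows; each row is the pose to reach, as a shift and turn from the pose commanded when the call began, along the tool's axes at that moment; what a row does not reach only later rows make up. A row lasts 1/8 s, in which the tool goes at most 62.5 mm and 10.7 degrees, less where a joint would pass 70% of its speed; a pose out of reach is approached as far as the arm can. A call with a gripper value outside its range is refused whole. The fingers move at their own pace and stop on an object; "force" is the grip in N (left out, the last holds). Time passes only in rows, so rows that repeat a pose let the fingers close. It gives the time, the measured TCP pose, the force and the opening at its end, in the units of the state.
- get_obs(): the state, without advancing time (a new reading comes with each control period).
- camera(name): name is "scene" or "side" or "wrist"; returns a dict with "pixels" (400x640x3 uint8, blue, green, red), "vertical_fov" (degrees; the focal length in pixels is half the picture's height over the tangent of half this angle, whatever the lens; pixels are square), "cx", "cy" (the principal point, pixels), "T" (4x4, takes a point from camera to world coordinates). Camera axes: x right, y up, looking along -z (the intrinsics and any distortion apply to the point x, -y, -z); pixel columns grow to the right and rows downward; lengths in m; the calibration is good to about 2 mm. A picture is of the moment at which its call begins. There is no depth.
- hand_in(): hands the job in, once; it reports no verdict.
The state is a dict: "time": time; "q": joint angles; "joint_velocities": joint speeds; "joint_torque": joint torques, N m; "position": TCP position; "tool_rot": TCP orientation; "ft_force": force on the tool from outside, world axes, zero at the start; "moment": the same for the moment, N m; "grip_width": finger opening in m.
Only numpy, scipy, OpenCV 4.12 (cv2) and the standard library are available. Lean on these libraries where they do the work, as an engineer would, in place of code of your own. Each camera call takes 0.05 s, during which the arm holds its last target.

### The job

Fit the vortex mixer with its cup head, which stands at the back of the blue reagent tray, hemmed in by three capped bottles. First set all three bottles upright in the empty steel side tray, then fetch the cup head and press it, socket down, onto the mixer's tapered spigot until it is fully home and grips by itself; after that put each bottle back upright in the place in the blue tray where it stood. Leave the flat head and the small jar as they are.

Things in the scene. Friction and masses are not known exactly. Their poses are not given: they have to be found in the camera images.
- round_bottle: Round amber glass bottle with a paper band and black screw cap: body 44 mm across up to 96 mm, neck 26 mm, cap 30 mm across from 108 to 132 mm (its top). Origin: centre of the underside, z up. About 0.17 kg, loose in the blue tray. Grip it by the cap, with the fingertips above the body.
- square_bottle: Square white plastic bottle with a paper band and round grey cap: body 42 x 42 mm up to 94 mm, neck 26 mm, cap 34 mm across from 106 to 128 mm (its top). Origin: centre of the underside, z up. About 0.15 kg, loose in the blue tray. Grip it by the cap, with the fingertips above the body.
- slim_bottle: Slim translucent white dropper bottle with a paper band, the tallest: body 36 mm across up to 102 mm, neck 20 mm, white cap 24 mm across from 114 to 138 mm, with a thin nose 10 mm across above it up to 150 mm. Origin: centre of the underside, z up. About 0.12 kg, loose in the blue tray. Grip it by the cap, with the fingertips above the body.
- cup_head: The mixer's cup head, black rubber, 54 mm high, about 0.07 kg, upright at the middle of the blue tray's back, 8 mm from its wall. Above: a hollow-topped cup 44 mm across, parallel-sided from 32 to 54 mm. Below: a hub 31 mm across with a grey foot ring and a round socket open downwards (18.8 mm wide, 26 mm deep). Origin: centre of the underside (socket mouth), z up.
- flat_head: the mixer's other head, to be left alone: a flat black rubber disc 46 mm across on a short grey hub, 23 mm high in all, in a front corner of the blue tray. Origin: centre of the underside.
- small_jar: small clear jar with a white lid, 31 mm across and 37 mm high, to be left alone, in the other front corner of the blue tray. Origin: centre of the underside.
- reagent_tray: Open blue plastic tray, fixed, 135 mm (x) by 215 mm (y), 40 mm high; walls and floor 4 mm thick. Origin: centre of the underside, so things stand 4 mm above it; +x is its back, away from the robot. Places in its frame, within 4 mm: cup head x 33, y 0 mm; one bottle in front of it at x -20, y 0; one at each side of it at x 28, y +64 and -64.
- side_tray: Empty shallow stainless steel tray, fixed at the robot's left or right, 240 mm (x, long side) by 120 mm (y), floor and walls 2 mm thick, rim 14 mm high. Origin: centre of the underside. It takes the three bottles in a row along x, some 72 mm apart.
- spigot (a point): Foot of the vortex mixer's steel spigot (white and grey box 124 x 112 mm, fixed, across from the steel tray): on its axis, on the flat collar 33 mm across, 86 mm above the bench; z up. The split, sprung spigot tapers from 20 mm across near the collar to 14 mm at 13 mm up and a 7 mm nose at 22 mm. Set down lightly the cup head stops 5 mm above the collar; 12 to 18 N drive it home.

How it is judged:
On the way, in this order (a step that is already met when the one before it is completed fails the run):
1. all three bottles stand upright in the steel side tray, the cup head still in its place (x of round_bottle in the frame of side_tray between -0.118 and 0.118 m and y of round_bottle in the frame of side_tray between -0.058 and 0.058 m and z of each of round_bottle, square_bottle, slim_bottle in the frame of side_tray below 0.012 m and angle between each of round_bottle, square_bottle, slim_bottle's own z axis and vertical below 0.1 rad and linear speed of each of round_bottle, square_bottle, slim_bottle below 0.03 m/s and x of square_bottle in the frame of side_tray between -0.118 and 0.118 m and y of square_bottle in the frame of side_tray between -0.058 and 0.058 m and x of slim_bottle in the frame of side_tray between -0.118 and 0.118 m and y of slim_bottle in the frame of side_tray between -0.058 and 0.058 m and distance of cup_head from where it was at the start of the episode below 0.02 m), for 0.2 s.
2. the cup head is pressed home on the mixer's spigot, let go, and stays there (z of cup_head in the frame of spigot between -0.003 and 0.002 m and horizontal distance between cup_head and spigot below 0.004 m and angle between cup_head's own z axis and vertical below 0.06 rad and linear speed of cup_head below 0.03 m/s and contact force between the fingers and cup_head below 0.5 N), for 0.2 s.
At the end, for the whole second after the job is handed in: The cup head sits upright on the spigot, its foot under 2 mm above the collar and within 4 mm of the axis; each bottle is upright (0.1 rad) within 15 mm of its first spot; the flat head and small jar are within 20 mm of theirs; all released and at rest (all of step 2 and distance of each of round_bottle, square_bottle, slim_bottle from where it was at the start of the episode below 0.015 m and angle between each of round_bottle, square_bottle, slim_bottle's own z axis and vertical below 0.1 rad and linear speed of each of round_bottle, square_bottle, slim_bottle below 0.03 m/s and angular speed of each of round_bottle, square_bottle, slim_bottle below 1 rad/s and distance of each of flat_head, small_jar from where it was at the start of the episode below 0.02 m); the robot touches nothing.
It fails at once if the flat head or the small jar is moved by more than 20 mm (distance of any of flat_head, small_jar from where it was at the start of the episode above 0.02 m).
It fails at once if a bottle or the cup head is tipped over (angle between any of round_bottle, square_bottle, slim_bottle, cup_head's own z axis and vertical above 0.8 rad).
It also fails if it takes over 147 s, if anything falls off the work surface, if the arm or the gripper's body presses on something with over 40 N, if the wrist force passes 120 N, or if a joint passes its speed limit or range.

## Working session

There is one attempt and no reset: what is moved stays moved. The work goes in short steps, Python scripts to look and compute and a tool call to move; the robot and the scene stay as the last step left them, time stands still between calls to the robot, and variables do not carry over. Pictures are saved under pics/ and viewed, and the job is handed in when it is done.

Besides the shell and the picture viewer there is one more tool, called after "Request:" as name(argument=value, ...), one argument or row to a line, values as JSON. servo_tool: Moves the arm, as the interface text tells. Its arguments: {"type":"object","properties":{"steps":{"type":"array"},"force":{"type":"number"}},"required":["steps"]}

```bash
mkdir -p pics
cat > h.py <<'E'
import numpy as np,cv2
from rig import *
def snap(n,f=None):
    c=camera(n); 
    if f: cv2.imwrite('pics/'+f,c['pixels'])
    return c
def intr(c):
    f=200/np.tan(np.radians(c['vertical_fov'])/2); return f,c['cx'],c['cy']
def ray(c,u,v):
    f,cx,cy=intr(c); d=np.array([(u-cx)/f,-(v-cy)/f,-1]); T=np.array(c['T']); return T[:3,3],T[:3,:3]@d
def atz(c,u,v,z):
    o,d=ray(c,u,v); return o+d*(z-o[2])/d[2]
def proj(c,p):
    f,cx,cy=intr(c); T=np.array(c['T']); q=T[:3,:3].T@(np.array(p)-T[:3,3]); return cx+f*q[0]/-q[2], cy-f*q[1]/-q[2]
E
python3 - <<'E'
from h import *
o=get_obs();print(o);print(tip_reach)
for n in('scene','side','wrist'):
    c=snap(n,n+'0.png');print(n,{k:(np.round(v,4) if k=='T' else v) for k,v in c.items() if k!='pixels'})
E
```

```text
{'time': 0.0, 'q': array([-1.27949213e+00,  5.28433159e-01,  1.43390634e+00,  1.38537306e-05,
        1.18140966e+00, -1.78533401e-01]), 'joint_velocities': array([-0.00015629, -0.00150342,  0.00048887,  0.00141654, -0.00097628,
       -0.00158525]), 'joint_torque': array([-2.41142388e-04, -4.40042531e+01, -1.76596624e+01,  6.32887823e-02,
        5.79840993e-02, -1.70906542e-04]), 'position': array([ 0.28286997, -0.55692949,  0.40379022]), 'tool_rot': array([ 9.72533293e-01,  2.32761318e-01, -5.43703196e-05, -1.07690250e-03]), 'ft_force': array([-0.38280229,  1.20339099, -0.0780085 ]), 'moment': array([-0.04640335, -0.00854582, -0.00543329]), 'grip_width': 0.08722499138345598}
0.1822
scene {'vertical_fov': 54.70947907976841, 'cx': 312.420272330659, 'cy': 194.6343219778904, 'T': array([[-0.6069, -0.5437,  0.5797,  1.0555],
       [ 0.7946, -0.3992,  0.4575,  0.3757],
       [-0.0173,  0.7383,  0.6743,  0.6547],
       [ 0.    ,  0.    ,  0.    ,  1.    ]])}
side {'vertical_fov': 56.312563376440146, 'cx': 317.4437277569009, 'cy': 202.01043148680054, 'T': array([[ 0.9593,  0.1561, -0.2352,  0.4155],
       [-0.2813,  0.6001, -0.7488, -0.564 ],
       [ 0.0243,  0.7845,  0.6196,  0.5218],
       [ 0.    ,  0.    ,  0.    ,  1.    ]])}
wrist {'vertical_fov': 69.85478953830457, 'cx': 323.35028550005137, 'cy': 200.1180069583326, 'T': array([[ 0.4527,  0.8616,  0.2295,  0.346 ],
       [-0.8917,  0.4377,  0.1152, -0.5251],
       [-0.0012, -0.2568,  0.9665,  0.3854],
       [ 0.    ,  0.    ,  0.    ,  1.    ]])}
```

View pics/scene0.png

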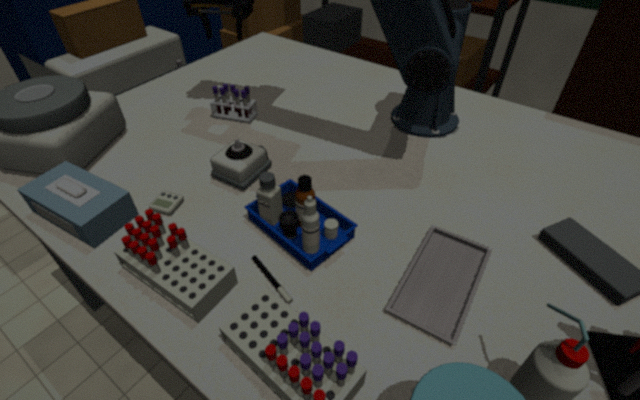

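View pics/side0.png

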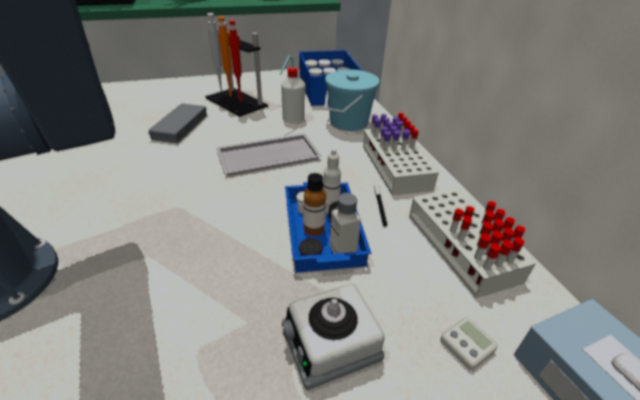

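View pics/wrist0.png

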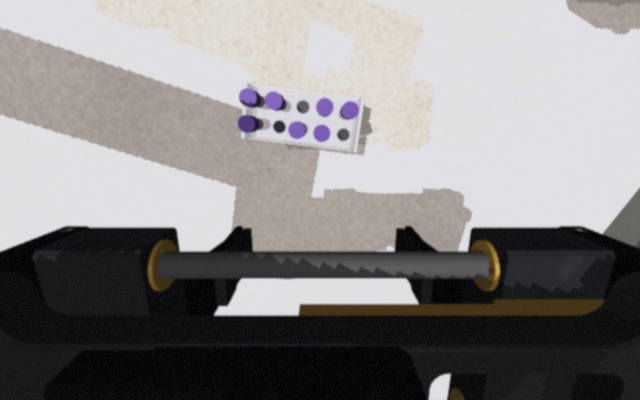

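Run:
```python
import cv2
a=cv2.imread('pics/scene0.png');b=cv2.imread('pics/side0.png')
def br(x):return cv2.convertScaleAbs(x,alpha=1.5,beta=30)
cv2.imwrite('pics/c1.png',br(cv2.resize(a[130:270,200:360],None,fx=5,fy=4.2857*0+4.28,interpolation=2)))
cv2.imwrite('pics/c2.png',br(cv2.resize(b[140:280,270:390],None,fx=4,fy=4,interpolation=2)))
cv2.imwrite('pics/c3.png',br(cv2.resize(b[270:390,270:400],None,fx=4,fy=4,interpolation=2)))
cv2.imwrite('pics/c4.png',br(cv2.resize(a[215:350,370:510],None,fx=4,fy=4,interpolation=2)))
cv2.imwrite('pics/c5.png',br(cv2.resize(b[125:185,200:340],None,fx=5,fy=5,interpolation=2)))
```

```text
(no output)
```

View pics/c1.png

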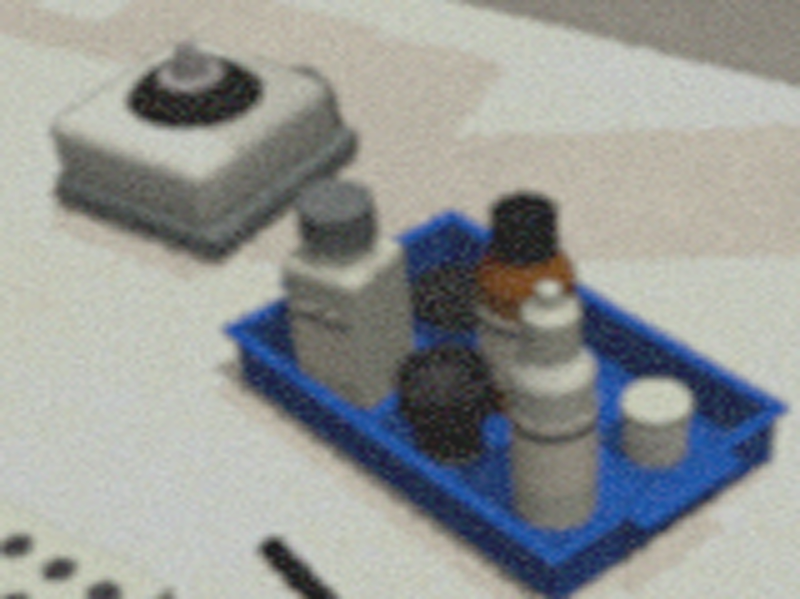

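View pics/c2.png

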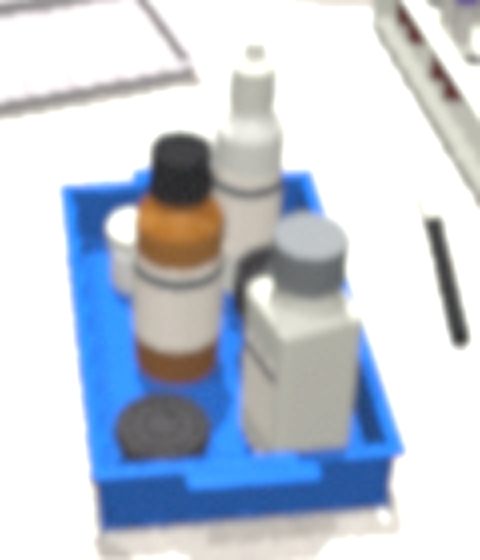

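View pics/c3.png

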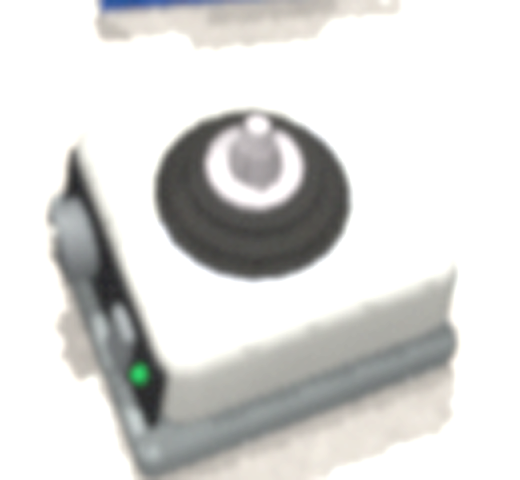

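View pics/c4.png

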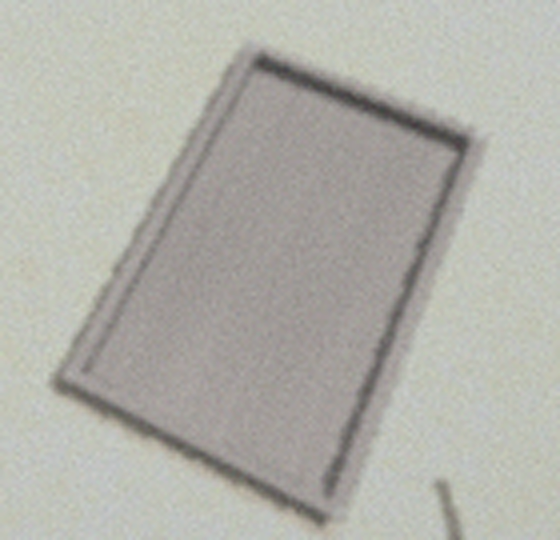

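View pics/c5.png

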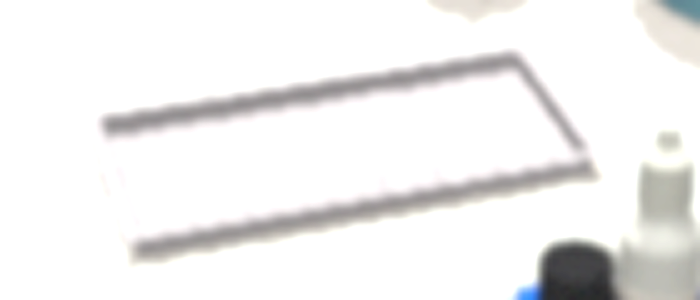

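Run:
```python
from h import *
s=camera('scene');d=camera('side')
def two(name,a,b,z):
    r=[]
    if a:r.append(atz(s,*a,z)[:2])
    if b:r.append(atz(d,*b,z)[:2])
    t=''
    if a and b:
        o1,d1=ray(s,*a);o2,d2=ray(d,*b)
        A=np.c_[d1,-d2];k=np.linalg.lstsq(A,o2-o1,rcond=None)[0]
        t=np.round((o1+d1*k[0]+o2+d2*k[1])/2,4)
    print(name,np.round(r,4).tolist(),t)
two('sq',(267.6,176),(348,198),.132)
two('rd',(305,178.6),(315.75,177.5),.136)
two('sl',(309.4,197.1),(333.75,152),.154)
two('cup',(289.6,216),None,.058)
two('spig',(237.4,140.5),(334.25,299.25),.108)
two('col',None,(333.75,311.25),.086)
B=[[(247.4,206.6),(369.25,252.5)],[(290,180.2),(293.75,258)],[(356,225.3),(286.25,187)],[(311,260.4),(348.75,184.5)]]
for i,x in enumerate(B): two('blue%d'%i,*x,.04)
S=[[(433,227),(221,149.4)],[(490.5,248.75),None],[(453.75,345),(303.4,136)],[(384.5,310),(319,159)]]
S[0][1]=(227,176);S[1][1]=(221,149.4)
for i,x in enumerate(S): two('steel%d'%i,*x,.014)
```

```text
sq [[0.6158, -0.0913], [0.6173, -0.0955]] [ 0.6167 -0.0928  0.1309]
rd [[0.5793, -0.0188], [0.5793, -0.028]] [ 0.5791 -0.0216  0.133 ]
sl [[0.634, 0.0356], [0.629, 0.021]] [0.6311 0.0314 0.1485]
cup [[0.6261, -0.0274]] 
spig [[0.5372, -0.2674], [0.5351, -0.2723]] [ 0.5354 -0.2703  0.1057]
col [[0.5345, -0.2756]] 
blue0 [[0.6475, -0.1368], [0.6471, -0.1446]] [ 0.6471 -0.1405  0.0367]
blue1 [[0.5178, -0.1179], [0.514, -0.1226]] [ 0.5149 -0.1202  0.037 ]
blue2 [[0.5494, 0.0944], [0.5473, 0.0862]] [0.5476 0.0924 0.0363]
blue3 [[0.6828, 0.074], [0.6834, 0.0609]] [0.6835 0.0702 0.0353]
steel0 [[0.4304, 0.2234], [0.4279, 0.1998]] [0.4255 0.22   0.0039]
steel1 [[0.4168, 0.3467], [0.425, 0.3285]] [0.4211 0.3444 0.0102]
steel2 [[0.6648, 0.3679], [0.6545, 0.3478]] [0.6591 0.3675 0.0035]
steel3 [[0.6768, 0.2399], [0.6623, 0.2197]] [0.6688 0.2377 0.0018]
```

```bash
cat >> h.py <<'E'
from scipy.spatial.transform import Rotation as R
def go(tgt,yang=None,show=True):
    """tool-axes delta from measured pose to target TCP; yang = desired world angle of tool y (deg)"""
    o=get_obs(); M=R.from_quat(o['tool_rot']).as_matrix(); x=M[:,0].copy();x[2]=0;x/=np.linalg.norm(x); z=np.array([0,0,-1.]); y=np.cross(z,x)
    d=np.array(tgt)-o['position']; a=np.degrees(np.arctan2(y[1],y[0]))
    t=0 if yang is None else -((yang-a+180)%360-180)
    print('t%.2f pos'%o['time'],np.round(o['position'],4),'yang %.2f'%a,'tilt',np.round(M[:2,2],4),'w %.4f'%o['grip_width'],'F',np.round(o['ft_force'],2))
    print('  delta tool',np.round([d@x,d@y,d@z],4),'turn %.4f'%np.radians(t))
E
python3 -c "
from h import *
go([.52,-.03,.42],-99.5)"
```

```text
t0.25 pos [ 0.2829 -0.5571  0.4043] yang -63.08 tilt [-0.0003  0.001 ] w 0.0870 F [-0.49  0.56  0.16]
  delta tool [ 0.45   -0.3627 -0.0157] turn 0.6356
```

Request:
servo_tool(
  steps=[0.07,0.225,-0.181,-0.016,0.318,0.07,0.45,-0.363,-0.016,0.636,0.07,0.45,-0.363,-0.016,0.636,0.07,0.45,-0.363,-0.016,0.636,0.07,0.45,-0.363,-0.016,0.636,0.07,0.45,-0.363,-0.016,0.636,0.07,0.45,-0.363,-0.016,0.636,0.07,0.45,-0.363,-0.016,0.636,0.07,0.45,-0.363,-0.016,0.636,0.07,0.45,-0.363,-0.016,0.636,0.07,0.45,-0.363,-0.016,0.636],
)

```text
time: 1.62
position: [0.52, -0.0291, 0.4207]
tool_rot: [0.997, -0.082, -0.0, 0.0]
ft_force: [-1.7, 0.3, 0.0]
grip_width: 0.0702
```

```bash
python3 -c "
from h import *
go([.52,-.03,.42],-99.5)
snap('wrist','w1.png');snap('side','s1.png')"
```

```text
t1.62 pos [ 0.52   -0.0291  0.4207] yang -99.38 tilt [-0.0003 -0.0005] w 0.0702 F [-1.68  0.33  0.03]
  delta tool [0.0002 0.0009 0.0007] turn 0.0021
```

View pics/w1.png

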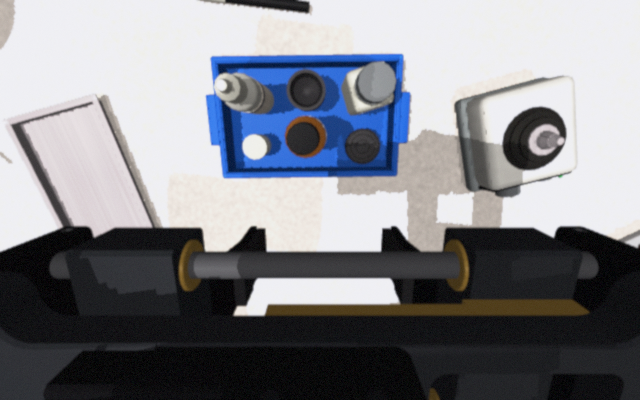

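Run:
```python
import cv2
a=cv2.imread('pics/w1.png')
cv2.imwrite('pics/c6.png',cv2.resize(a[45:190,200:415],None,fx=3.7,fy=3.7,interpolation=2))
cv2.imwrite('pics/c7.png',cv2.resize(a[70:200,450:590],None,fx=4,fy=4,interpolation=2))
```

```text
(no output)
```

View pics/c6.png

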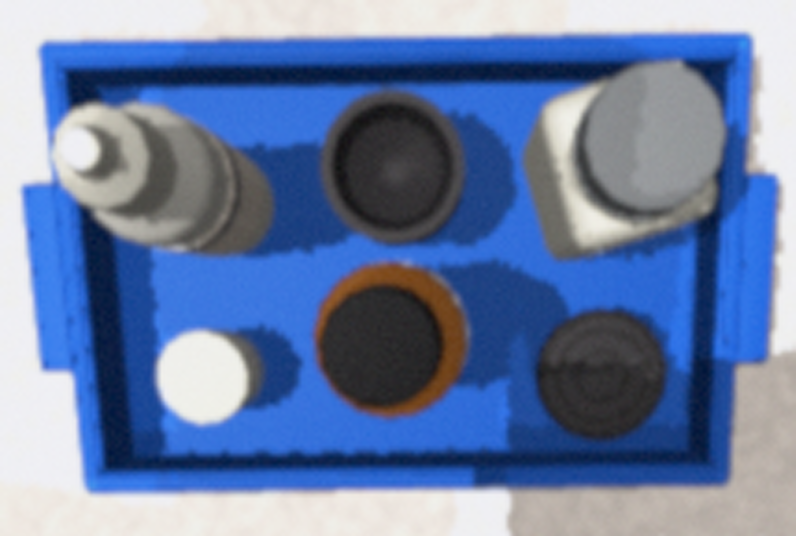

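View pics/c7.png

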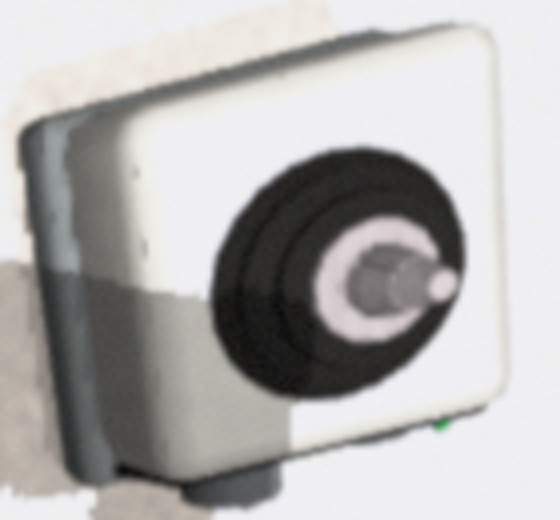

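Run:
```python
from h import *
c=camera('wrist')
def f(n,x,y,z): 
    p=atz(c,200+x/3.7,45+y/3.7,z);print(n,np.round(p,4));return p
sl=f('slim nose',80,148,.154);f('slim cap',101,155,.142)
cu=f('cup',394,167,.058);f('sq',655,136.5,.132);f('rd',381.5,348.5,.136);f('jar',203,377,.041);f('flat',602,373,.027)
C=np.array([f('c',*p,.04) for p in((42,45),(750,38),(728,482),(90,490))])
m=C.mean(0);yd=(C[0]+C[3]-C[1]-C[2]);th=np.arctan2(-yd[0],yd[1]);print('centre',m,'yaw',th, yd/2)
r=R.from_euler('z',th).as_matrix()
for n,p in dict(cup=(33,0),rd=(-20,0),sl=(28,64),sq=(28,-64)).items(): print(n,np.round(m+r@np.array([*p,0])/1000,4))
print('tip',atz(c,560.25,141.25,.108),'col',atz(c,544.5,139.5,.086))
s=camera('scene')
for n,p in dict(sl=(.637,.037,.154)).items(): print(proj(s,p))
```

```text
slim nose [0.6328 0.0334 0.154 ]
slim cap [0.6326 0.0327 0.142 ]
cup [ 0.6285 -0.0302  0.058 ]
sq [ 0.6164 -0.0952  0.132 ]
rd [ 0.5789 -0.0223  0.136 ]
jar [0.576  0.0456 0.041 ]
flat [ 0.5537 -0.0884  0.027 ]
c [0.6839 0.0722 0.04  ]
c [ 0.6493 -0.1458  0.04  ]
c [ 0.5108 -0.1249  0.04  ]
c [0.5448 0.0931 0.04  ]
centre [ 0.59720601 -0.02636659  0.04      ] yaw -0.156098582178733 [0.03431351 0.21803112 0.        ]
cup [ 0.6298 -0.0315  0.04  ]
rd [ 0.5774 -0.0233  0.04  ]
sl [0.6348 0.0325 0.04  ]
sq [ 0.6149 -0.0939  0.04  ]
tip [ 0.53268472 -0.27558858  0.108     ] col [ 0.53319387 -0.27613344  0.086     ]
(np.float64(309.0301157154416), np.float64(198.27462246995248))
```

```bash
python3 -c "
from h import *
go([.633,.0335,.295],-99.4)"
```

```text
t1.82 pos [ 0.5195 -0.0314  0.4206] yang -99.65 tilt [-0.0006 -0.0003] w 0.0698 F [ 0.51 -0.4   0.67]
  delta tool [ 0.101  -0.083   0.1256] turn -0.0045
```

```bash
cat >> h.py <<'E'
import json
def cmd(tgt=None,yang=None,add=None):
    """keep track of commanded pose: add=(dx,dy,dz,turn) sent; then delta to tgt"""
    p=json.load(open('cmd.json')); 
    a=np.radians(p[3]); y=np.array([np.cos(a),np.sin(a),0]); z=np.array([0,0,-1.]); x=np.cross(y,z)
    if add is not None:
        q=np.array(p[:3])+add[0]*x+add[1]*y+add[2]*z; p=[*q,p[3]-np.degrees(add[3])]; json.dump(p,open('cmd.json','w'))
        return cmd(tgt,yang)
    o=get_obs(); M=R.from_quat(o['tool_rot']).as_matrix()
    print('t%.2f cmd'%o['time'],np.round(p,4),'meas',np.round(o['position'],4),'y %.2f'%np.degrees(np.arctan2(M[1,1],M[0,1])),'w %.4f'%o['grip_width'],'F',np.round(o['ft_force'],2))
    if tgt is not None:
        d=np.array(tgt)-p[:3]; t=0 if yang is None else -((yang-p[3]+180)%360-180)
        print('  delta',np.round([d@x,d@y,d@z],4),'turn %.4f'%np.radians(t))
E
python3 -c "
from h import *
json.dump([.283,-.557,.405,-63.08],open('cmd.json','w'))
cmd([.633,.0335,.295],-99.4,add=(.45,-.363,-.016,.636))"
```

```text
t1.82 cmd [ 5.19900e-01 -2.96000e-02  4.21000e-01 -9.95201e+01] meas [ 0.5195 -0.0314  0.4206] y -99.65 w 0.0698 F [ 0.51 -0.4   0.67]
  delta [ 0.1011 -0.0809  0.126 ] turn -0.0021
```

Request:
servo_tool(
  steps=[0.06,0.05,-0.04,0,0,0.06,0.101,-0.081,0,0,0.06,0.101,-0.081,0,0,0.06,0.101,-0.081,0.045,0,0.06,0.101,-0.081,0.085,0,0.06,0.101,-0.081,0.115,0,0.06,0.101,-0.081,0.126,0,0.06,0.101,-0.081,0.126,0,0,0.101,-0.081,0.126,0,0,0.101,-0.081,0.126,0,0,0.101,-0.081,0.126,0,0,0.101,-0.081,0.126,0],
  force=20,
)

```text
time: 3.32
position: [0.6329, 0.0334, 0.2952]
tool_rot: [0.997, -0.083, 0.0, 0.0]
ft_force: [0.4, 0.6, -0.3]
grip_width: 0.0276
```

```bash
python3 -c "
from h import *
cmd([.619,.300,.3955],-81,add=(.101,-.081,.126,0))
snap('wrist','w2.png');snap('scene','s2.png')"
```

```text
t3.33 cmd [ 6.32900e-01  3.36000e-02  2.95000e-01 -9.95201e+01] meas [0.6329 0.0334 0.2952] y -99.51 w 0.0276 F [ 0.42  0.56 -0.27]
  delta [-0.0578 -0.2605 -0.1005] turn -0.3232
```

View pics/s2.png

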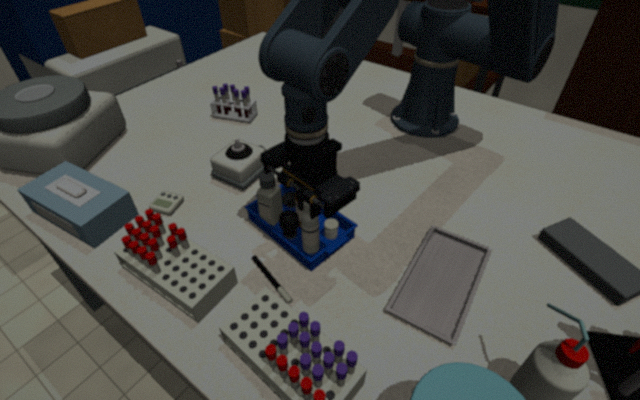

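View pics/w2.png

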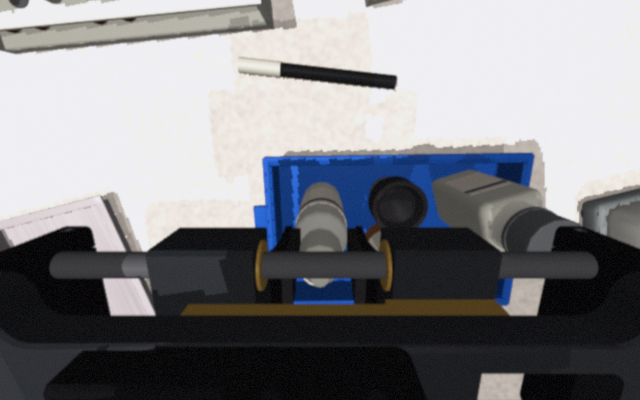

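Request:
servo_tool(
  steps=[0,0,0,0,0,0,0,0,0,0,0,0,0,-0.03,0,0,0,0,-0.06,0,0,0,0,-0.1,0,0,0,0,-0.1,0,0,-0.02,-0.05,-0.1,-0.05,0,-0.05,-0.1,-0.1,-0.1,0,-0.058,-0.13,-0.1,-0.1,0,-0.058,-0.13,-0.1,-0.1],
  force=30,
)

```text
time: 4.68
position: [0.5959, 0.1733, 0.3929]
tool_rot: [1.0, -0.031, -0.002, 0.0]
ft_force: [0.3, -1.0, -1.5]
grip_width: 0.023
```

```bash
python3 -c "
from h import *
cmd([.619,.300,.3955],-81,add=(-.058,-.13,-.1,-.1))
snap('wrist','w3.png')"
```

```text
t4.67 cmd [  0.5972   0.1714   0.395  -93.7905] meas [0.5959 0.1733 0.3929] y -93.57 w 0.0230 F [ 0.28 -0.96 -1.51]
  delta [ 0.0133 -0.1298 -0.0005] turn -0.2232
```

View pics/w3.png

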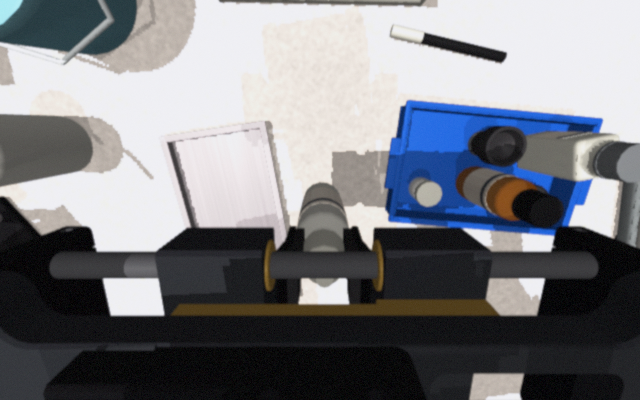

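```bash
python3 -c "
from h import *
c=camera('wrist')
a=atz(c,162,136,.014);b=atz(c,270,121,.014);print(a,b,np.linalg.norm(a-b))
e=(a-b)/np.linalg.norm(a-b);n=np.array([e[1],-e[0],0]);print('yaw',np.degrees(np.arctan2(n[1],n[0])))
m=(a+b)/2-n*.12;print('centre',m);n=np.array([np.cos(.08),np.sin(.08),0]);print((a+b)/2-.12*n)
"
```

```text
[0.66439747 0.36537742 0.014     ] [0.67358982 0.23116256 0.014     ] 0.13452928443958348
yaw 3.9180596704712056
centre [0.54927411 0.29007042 0.014     ]
[0.54937744 0.28868023 0.014     ]
```

```bash
python3 -c "
from h import *
cmd([.620,.2964,.294],-85.7)
"
```

```text
t4.78 cmd [  0.5972   0.1714   0.395  -93.7905] meas [0.5969 0.171  0.3933] y -93.75 w 0.0231 F [ 0.21 -0.05 -0.19]
  delta [ 0.0145 -0.1263  0.101 ] turn -0.1412
```

Request:
servo_tool(
  steps=[0,0.007,-0.06,0,-0.07,0,0.0145,-0.11,0,-0.141,0,0.0145,-0.126,0,-0.141,0,0.0145,-0.126,0.03,-0.141,0,0.0145,-0.126,0.065,-0.141,0,0.0145,-0.126,0.09,-0.141,0,0.0145,-0.126,0.101,-0.141,0,0.0145,-0.126,0.101,-0.141,0,0.0145,-0.126,0.101,-0.141],
)

```text
time: 5.9
position: [0.6204, 0.2951, 0.2942]
tool_rot: [0.999, 0.037, 0.0, 0.0]
ft_force: [-0.3, 0.3, -1.7]
grip_width: 0.0231
```

```bash
python3 -c "
from h import *
cmd(add=(.0145,-.126,.101,-.141))
snap('scene','s4.png');snap('side','d4.png')"
```

```text
t5.90 cmd [  0.62     0.2961   0.294  -85.7118] meas [0.6204 0.2951 0.2942] y -85.78 w 0.0231 F [-0.35  0.32 -1.67]
```

View pics/s4.png

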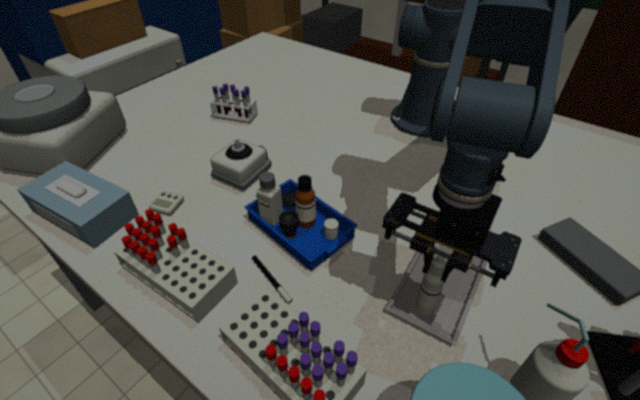

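View pics/d4.png

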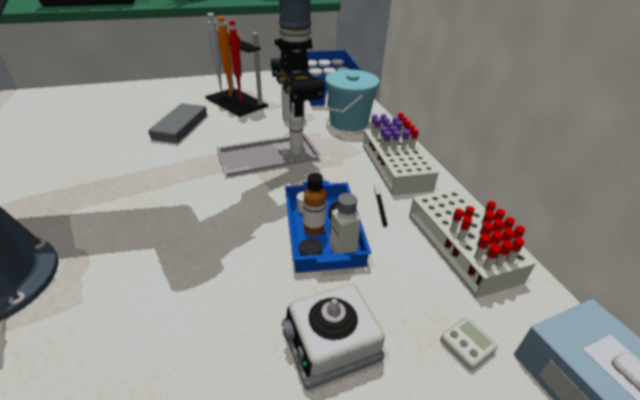

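```bash
python3 -c "
from h import *
cmd([.579,-.0215,.288],-99)"
```

```text
t6.00 cmd [  0.62     0.2961   0.294  -85.7118] meas [0.6202 0.2954 0.2941] y -85.75 w 0.0230 F [ 0.38  0.12 -0.7 ]
  delta [-0.0646  0.3137  0.006 ] turn 0.2319
```

Request:
servo_tool(
  steps=[0.06,0,0,0,0,0.06,0,0,0,0,0.06,0,0,-0.03,0,0.06,0,0,-0.07,0,0.06,0,0,-0.1,0,0.06,-0.012,0.06,-0.1,0.06,0.06,-0.024,0.12,-0.1,0.12,0.06,-0.037,0.18,-0.1,0.18,0.06,-0.05,0.24,-0.1,0.232,0.06,-0.0646,0.3,-0.1,0.232,0.06,-0.0646,0.314,-0.1,0.232,0.06,-0.0646,0.314,-0.08,0.232],
)

```text
time: 7.5
position: [0.58, -0.0234, 0.3754]
tool_rot: [0.997, -0.08, 0.003, 0.0]
ft_force: [0.5, 0.5, 0.8]
grip_width: 0.0603
```

```bash
python3 -c "
from h import *
cmd([.579,-.0215,.288],-99,add=(-.0646,.314,-.08,.232))
snap('wrist','w5.png');snap('scene','s5.png')"
```

```text
t7.50 cmd [ 5.79100e-01 -2.18000e-02  3.74000e-01 -9.90045e+01] meas [ 0.58   -0.0234  0.3754] y -99.15 w 0.0603 F [0.51 0.51 0.83]
  delta [-0.0001 -0.0003  0.086 ] turn -0.0001
```

View pics/w5.png

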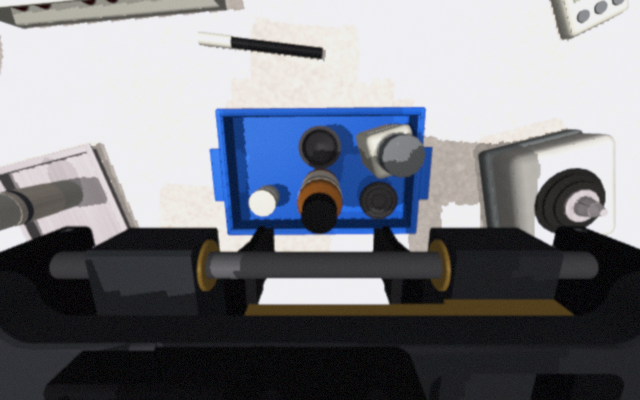

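View pics/s5.png

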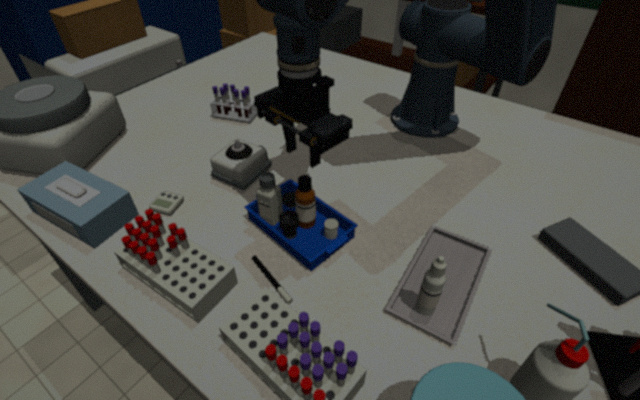

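Request:
servo_tool(
  steps=[0.06,0,0,0.04,0,0.06,0,0,0.07,0,0.06,0,0,0.086,0,0.06,0,0,0.086,0,0,0,0,0.086,0,0,0,0,0.086,0,0,0,0,0.086,0,0,0,0,0.086,0,0,0,0,0.086,0],
)

```text
time: 8.72
position: [0.5792, -0.022, 0.2883]
tool_rot: [0.997, -0.079, 0.001, -0.0]
ft_force: [0.5, 1.4, 3.3]
grip_width: 0.0289
```

```bash
python3 -c "
from h import *
cmd([.476,.2856,.287],-85.7,add=(0,0,.086,0))"
```

```text
t8.72 cmd [ 5.79100e-01 -2.18000e-02  2.88000e-01 -9.90045e+01] meas [ 0.5792 -0.022   0.2883] y -99.02 w 0.0289 F [0.55 1.41 3.33]
  delta [-0.1499 -0.2875  0.001 ] turn -0.2322
```

Request:
servo_tool(
  steps=[0,0,0,-0.04,0,0,0,0,-0.08,0,0,-0.02,-0.04,-0.1,-0.03,0,-0.05,-0.09,-0.1,-0.08,0,-0.075,-0.14,-0.1,-0.13,0,-0.1,-0.19,-0.1,-0.18,0,-0.125,-0.24,-0.1,-0.232,0,-0.15,-0.2875,-0.1,-0.232,0,-0.15,-0.2875,-0.1,-0.232,0,-0.15,-0.2875,-0.06,-0.232,0,-0.15,-0.2875,-0.03,-0.232,0,-0.15,-0.2875,-0.01,-0.232],
)

```text
time: 10.22
position: [0.4758, 0.2841, 0.2959]
tool_rot: [0.999, 0.037, -0.001, 0.001]
ft_force: [-0.1, 0.4, -1.9]
grip_width: 0.0292
```

Request:
servo_tool(
  steps=[0,0,0,0.008,0,0,0,0,0.011,0,0,0,0,0.011,0,0,0,0,0.011,0],
)

```text
time: 10.72
position: [0.4762, 0.2854, 0.2876]
tool_rot: [0.999, 0.037, 0.001, -0.0]
ft_force: [-0.1, 0.5, -1.6]
grip_width: 0.0291
```

```bash
python3 -c "
from h import *
cmd(add=(-.15,-.2875,-.01,-.232)); cmd([.6165,-.093,.286],-99,add=(0,0,.011,0))
snap('scene','s6.png')"
```

```text
t10.72 cmd [  0.4759   0.2856   0.298  -85.7118] meas [0.4762 0.2854 0.2876] y -85.71 w 0.0291 F [-0.15  0.53 -1.6 ]
t10.72 cmd [  0.4759   0.2856   0.287  -85.7118] meas [0.4762 0.2854 0.2876] y -85.71 w 0.0291 F [-0.15  0.53 -1.6 ]
  delta [0.1119 0.3881 0.001 ] turn 0.2319
```

View pics/s6.png

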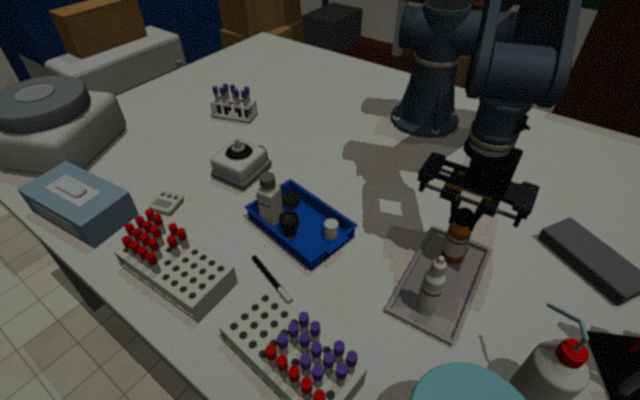

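Request:
servo_tool(
  steps=[0.06,0,0,0,0,0.06,0,0,0,0,0.06,0,0,-0.04,0,0.06,0,0,-0.09,0,0.06,0.016,0.055,-0.09,0.05,0.06,0.032,0.11,-0.09,0.1,0.06,0.048,0.166,-0.09,0.15,0.06,0.064,0.22,-0.09,0.2,0.06,0.08,0.277,-0.09,0.232,0.06,0.096,0.333,-0.09,0.232,0.06,0.112,0.388,-0.09,0.232,0.06,0.112,0.388,-0.08,0.232],
)

```text
time: 12.28
position: [0.6183, -0.0977, 0.3677]
tool_rot: [0.997, -0.081, 0.003, 0.001]
ft_force: [-0.4, 0.7, 0.1]
grip_width: 0.0602
```

```bash
python3 -c "
from h import *
cmd([.6165,-.093,.286],-99,add=(.112,.388,-.08,.232))
snap('wrist','w7.png');snap('scene','s7.png')"
```

```text
t12.28 cmd [ 6.16600e-01 -9.29000e-02  3.67000e-01 -9.90045e+01] meas [ 0.6183 -0.0977  0.3677] y -99.31 w 0.0602 F [-0.4   0.74  0.13]
  delta [-0.0001  0.0001  0.081 ] turn -0.0001
```

View pics/w7.png

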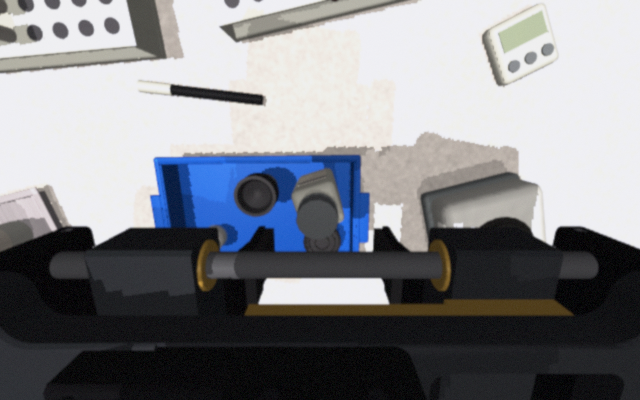

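View pics/s7.png

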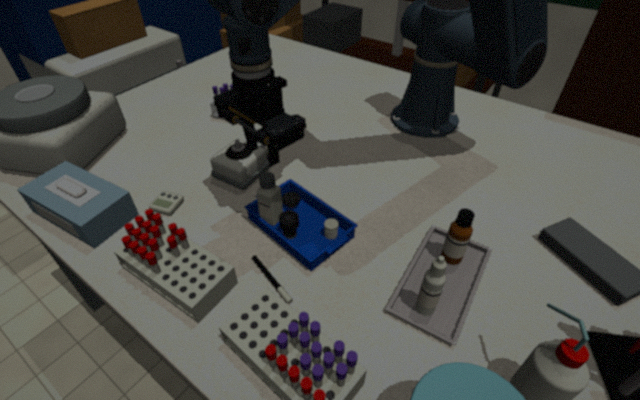

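Round and slim stand in the steel tray; the square cap at (319,215) sits centred between the jaws. Descend and grip.

Request:
servo_tool(
  steps=[0.06,0,0,0.04,0,0.06,0,0,0.07,0,0.06,0,0,0.081,0,0.06,0,0,0.081,0,0,0,0,0.081,0,0,0,0,0.081,0,0,0,0,0.081,0,0,0,0,0.081,0,0,0,0,0.081,0],
)

```text
time: 13.5
position: [0.6168, -0.0932, 0.2864]
tool_rot: [0.997, -0.079, 0.001, 0.0]
ft_force: [-0.5, 0.4, 4.4]
grip_width: 0.0334
```

```bash
python3 -c "
from h import *
cmd([.548,.291,.285],-85.7,add=(0,0,.081,0))"
```

```text
t13.50 cmd [ 6.16600e-01 -9.29000e-02  2.86000e-01 -9.90045e+01] meas [ 0.6168 -0.0932  0.2864] y -99.01 w 0.0334 F [-0.54  0.42  4.38]
  delta [-0.1278 -0.3684  0.001 ] turn -0.2322
```

Request:
servo_tool(
  steps=[0,0,0,-0.04,0,0,0,0,-0.09,0,0,0,-0.01,-0.11,0,0,-0.022,-0.064,-0.11,-0.04,0,-0.044,-0.126,-0.11,-0.1,0,-0.065,-0.187,-0.11,-0.16,0,-0.087,-0.25,-0.11,-0.22,0,-0.11,-0.31,-0.11,-0.232,0,-0.128,-0.355,-0.11,-0.232,0,-0.128,-0.3684,-0.11,-0.232,0,-0.128,-0.3684,-0.09,-0.232,0,-0.128,-0.3684,-0.05,-0.232],
)

```text
time: 15.0
position: [0.5488, 0.2907, 0.3366]
tool_rot: [0.999, 0.038, 0.002, -0.0]
ft_force: [-0.6, 0.7, -0.8]
grip_width: 0.0328
```

Request:
servo_tool(
  steps=[0,0,0,0.025,0,0,0,0,0.045,0,0,0,0,0.051,0,0,0,0,0.051,0,0,0,0,0.051,0],
)

```text
time: 15.62
position: [0.5482, 0.2903, 0.285]
tool_rot: [0.999, 0.037, 0.0, 0.0]
ft_force: [-0.1, 0.6, -1.5]
grip_width: 0.0331
```

```bash
python3 -c "
from h import *
cmd(add=(-.128,-.3684,-.05,-.232)); cmd([.55,-.03,.42],-99,add=(0,0,.051,0))
snap('scene','s8.png')"
```

```text
t15.62 cmd [  0.5478   0.291    0.336  -85.7118] meas [0.5482 0.2903 0.285 ] y -85.75 w 0.0331 F [-0.06  0.57 -1.47]
t15.62 cmd [  0.5478   0.291    0.285  -85.7118] meas [0.5482 0.2903 0.285 ] y -85.75 w 0.0331 F [-0.06  0.57 -1.47]
  delta [-0.0218  0.3202 -0.135 ] turn 0.2319
```

View pics/s8.png

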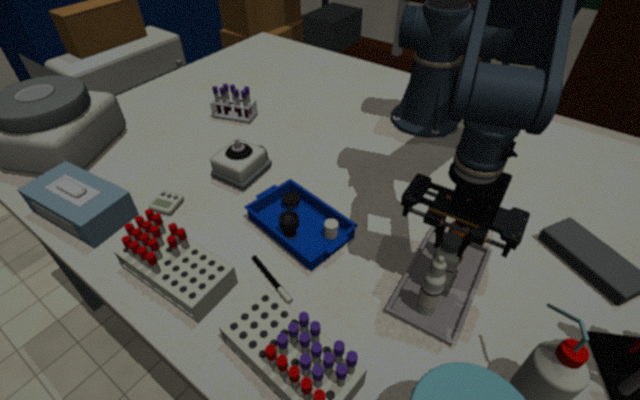

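Request:
servo_tool(
  steps=[0.07,0,0,0,0,0.07,0,0,0,0,0.07,0,0,-0.04,0,0.07,0,0,-0.1,0,0.07,0,0.055,-0.1,0.05,0.07,0,0.11,-0.1,0.1,0.07,-0.002,0.17,-0.1,0.15,0.07,-0.004,0.23,-0.1,0.2,0.07,-0.007,0.29,-0.1,0.232,0.07,-0.007,0.321,-0.1,0.232,0.07,-0.007,0.321,-0.1,0.232,0.07,-0.007,0.321,-0.1,0.232],
)

```text
time: 17.18
position: [0.5646, -0.0293, 0.3848]
tool_rot: [0.997, -0.078, -0.0, -0.0]
ft_force: [0.4, 0.5, 0.3]
grip_width: 0.07
```

```bash
python3 -c "
from h import *
cmd([.628,-.029,.211],-99,add=(-.007,.321,-.1,.232))
c=snap('wrist','w9.png');snap('scene','s9.png');snap('side','d9.png')
a=c['pixels'];cv2.imwrite('pics/c9.png',cv2.resize(a[90:235,200:420],None,fx=3.6,fy=3.6,interpolation=2))
b=cv2.imread('pics/s9.png');cv2.imwrite('pics/c9s.png',cv2.convertScaleAbs(cv2.resize(b[130:270,200:360],None,fx=5,fy=4.28,interpolation=2),alpha=1.5,beta=30))
b=cv2.imread('pics/d9.png');cv2.imwrite('pics/c9d.png',cv2.resize(b[140:280,270:390],None,fx=4,fy=4,interpolation=2))
"
```

```text
t17.18 cmd [ 5.64900e-01 -2.96000e-02  3.85000e-01 -9.90045e+01] meas [ 0.5646 -0.0293  0.3848] y -99.00 w 0.0700 F [0.37 0.47 0.3 ]
  delta [ 0.0623 -0.0105  0.174 ] turn -0.0001
```

View pics/c9.png

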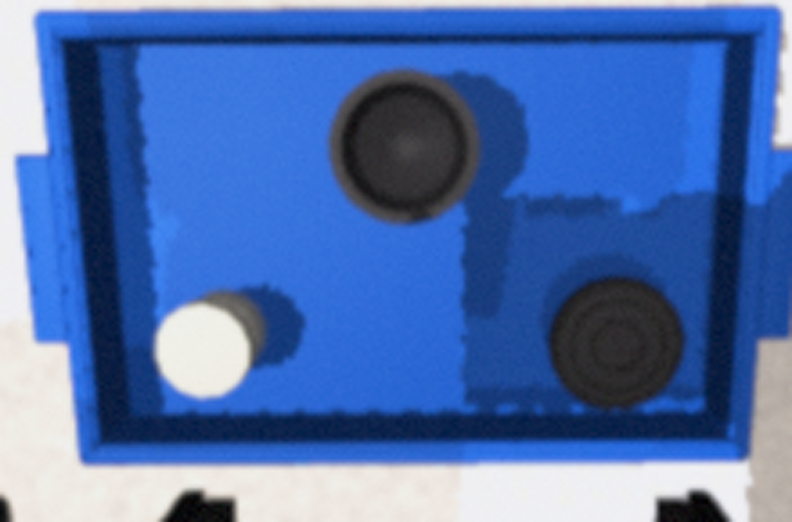

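View pics/s9.png

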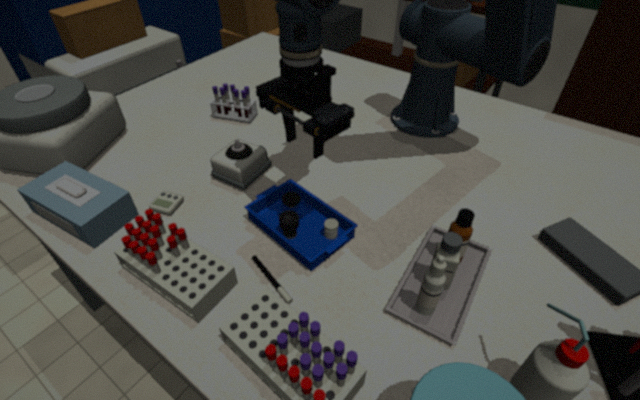

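View pics/c9d.png

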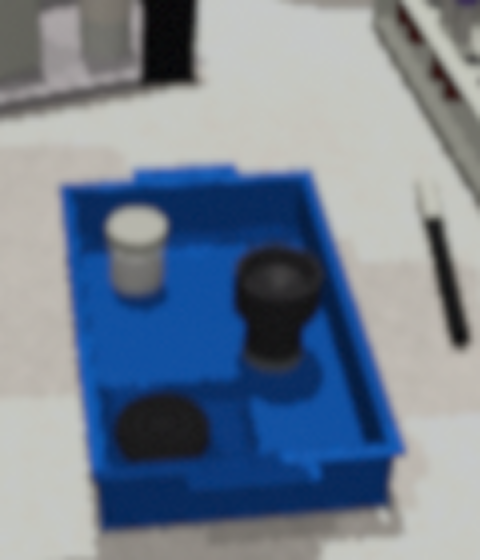

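```bash
python3 -c "
from h import *
c=camera('wrist');s=camera('scene');d=camera('side')
p=atz(c,312.5,130.8,.058);print(p)
# rotate: cup vs TCP in tool
print(atz(s,289.6,216,.058))
print('side top',atz(d,270+279/4,140+280/4,.058))
print('scene foot/top proj of p',proj(s,p),proj(d,p))
cmd([p[0],p[1],.211],-99)
"
```

```text
[ 0.62939285 -0.02702417  0.058     ]
[ 0.62611691 -0.02736982  0.058     ]
side top [ 0.62677779 -0.03866192  0.058     ]
scene foot/top proj of p (np.float64(288.74898471529207), np.float64(216.9427801129439)) (np.float64(339.08230459678475), np.float64(206.16522172834277))
t17.48 cmd [ 5.64900e-01 -2.96000e-02  3.85000e-01 -9.90045e+01] meas [ 0.5648 -0.0288  0.3848] y -98.91 w 0.0698 F [0.07 0.42 0.17]
  delta [ 0.0633 -0.0127  0.174 ] turn -0.0001
```

Request:
servo_tool(
  steps=[0.07,0.063,-0.012,0,0,0.07,0.063,-0.012,0.03,0,0.07,0.063,-0.012,0.08,0,0.07,0.063,-0.012,0.125,0,0.07,0.063,-0.012,0.16,0,0.07,0.063,-0.012,0.174,0,0.07,0.063,-0.012,0.174,0],
)

```text
time: 18.35
position: [0.6289, -0.0276, 0.2102]
tool_rot: [0.997, -0.078, -0.001, -0.0]
ft_force: [-1.2, 0.3, -0.6]
grip_width: 0.0699
```

```bash
python3 -c "
from h import *
cmd(add=(.063,-.012,.174,0))
c=snap('wrist','w10.png');snap('side','d10.png')
"
```

```text
t18.35 cmd [ 6.29000e-01 -2.76000e-02  2.11000e-01 -9.90045e+01] meas [ 0.6289 -0.0276  0.2102] y -98.98 w 0.0699 F [-1.23  0.27 -0.65]
```

View pics/w10.png

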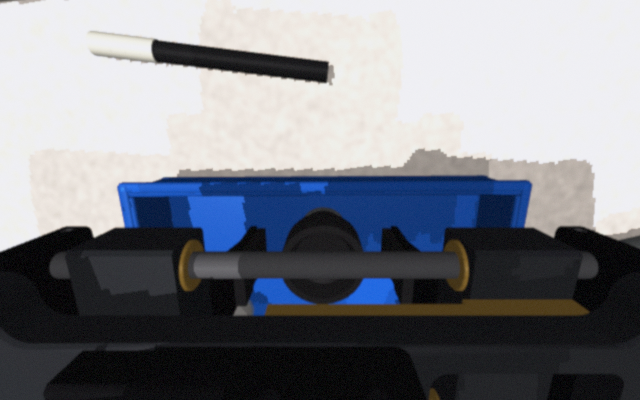

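```bash
python3 -c "
from h import *
c=camera('wrist')
print(atz(c,322,302,.058),atz(c,322,224,.058), proj(c,[.629,-.0276,.058]))
a=c['pixels'];cv2.imwrite('pics/c10.png',cv2.convertScaleAbs(cv2.resize(a[190:330,240:410],None,fx=4,fy=4,interpolation=2),alpha=2,beta=20))
"
```

```text
[ 0.60817367 -0.02356327  0.058     ] [ 0.6521914 -0.0305839  0.058    ] (np.float64(323.3531441770458), np.float64(266.37260752817116))
```

View pics/c10.png

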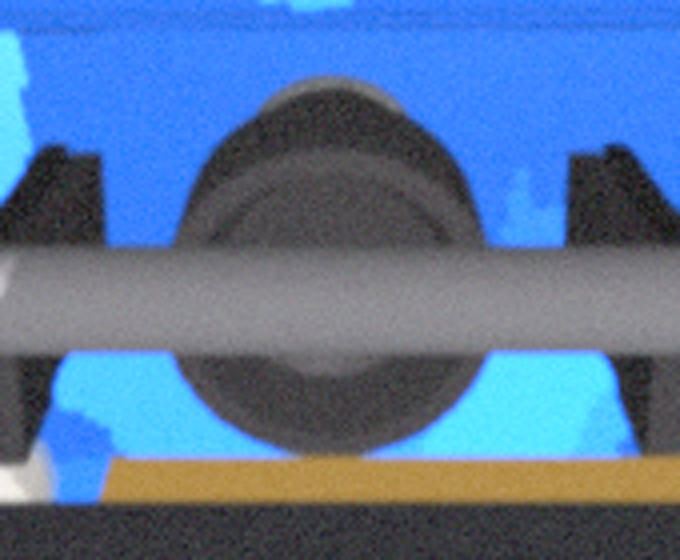

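Request:
servo_tool(
  steps=[0,0,0,0,0,0,0,0,0,0,0,0,0,0,0,0,0,0,0,0,0,0,0,0,0],
  force=40,
)

```text
time: 19.12
position: [0.6291, -0.0279, 0.211]
tool_rot: [0.997, -0.079, 0.0, 0.0]
ft_force: [-0.5, 0.3, 2.5]
grip_width: 0.043
```

```bash
python3 -c "
from h import *
cmd([.47,-.265,.40],-99)
"
```

```text
t19.12 cmd [ 6.29000e-01 -2.76000e-02  2.11000e-01 -9.90045e+01] meas [ 0.6291 -0.0279  0.211 ] y -99.01 w 0.0430 F [-0.51  0.31  2.54]
  delta [-0.1199  0.2593 -0.189 ] turn -0.0001
```

Request:
servo_tool(
  steps=[0,0,0,-0.03,0,0,0,0,-0.08,0,0,0,0,-0.14,0,0,0,0,-0.189,0,0,-0.03,0.05,-0.189,0,0,-0.055,0.105,-0.189,0,0,-0.08,0.16,-0.189,0,0,-0.1,0.215,-0.189,0,0,-0.12,0.259,-0.189,0,0,-0.12,0.259,-0.189,0,0,-0.12,0.259,-0.189,0],
)

```text
time: 20.5
position: [0.4698, -0.2647, 0.3995]
tool_rot: [0.997, -0.079, -0.0, -0.001]
ft_force: [0.6, 1.1, -1.0]
grip_width: 0.0428
```

```bash
python3 -c "
from h import *
cmd(add=(-.12,.259,-.189,0))
c=snap('wrist','w11.png');snap('side','d11.png');snap('scene','s11.png')
"
```

```text
t20.50 cmd [  0.4699  -0.2647   0.4    -99.0045] meas [ 0.4698 -0.2647  0.3995] y -99.05 w 0.0428 F [ 0.55  1.06 -0.97]
```

View pics/w11.png

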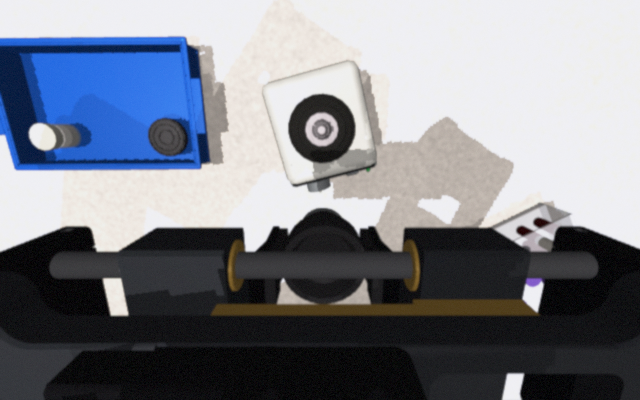

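View pics/d11.png

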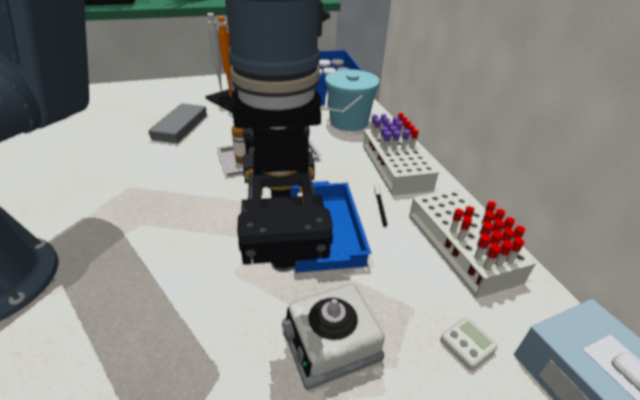

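```bash
python3 -c "
from h import *
c=camera('wrist')
a=c['pixels'];cv2.imwrite('pics/c11.png',cv2.resize(a[85:175,275:370],None,fx=6,fy=6,interpolation=2))
"
```

```text
(no output)
```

View pics/c11.png

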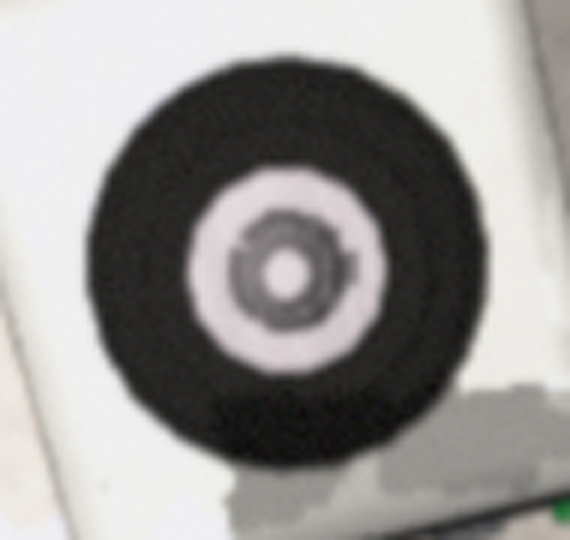

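```bash
python3 -c "
from h import *
c=camera('wrist')
p=atz(c,322.4,129.6,.086);q=atz(c,322.3,130.1,.108);print(p,q)
r=(p+q)/2
cmd([r[0]-.001,r[1],.345],-99)
"
```

```text
[ 0.53509143 -0.27274529  0.086     ] [ 0.53504974 -0.27269849  0.108     ]
t20.75 cmd [  0.4699  -0.2647   0.4    -99.0045] meas [ 0.4705 -0.2638  0.3997] y -98.89 w 0.0430 F [-0.6  -0.81 -0.67]
  delta [ 0.0646 -0.0021  0.055 ] turn -0.0001
```

Request:
servo_tool(
  steps=[0,0.03,-0.001,0,0,0,0.0645,-0.002,0,0,0,0.0645,-0.002,0.03,0,0,0.0645,-0.002,0.055,0,0,0.0645,-0.002,0.055,0,0,0.0645,-0.002,0.055,0],
)

```text
time: 21.5
position: [0.5345, -0.2729, 0.3455]
tool_rot: [0.997, -0.078, 0.001, 0.0]
ft_force: [0.0, 0.3, -1.5]
grip_width: 0.0429
```

```bash
python3 -c "
from h import *
cmd(add=(.0645,-.002,.055,0))
a=camera('scene')['pixels'];cv2.imwrite('pics/s12.png',cv2.convertScaleAbs(cv2.resize(a[90:200,190:290],None,fx=5,fy=5,interpolation=2),alpha=1.8,beta=30))
a=camera('side')['pixels'];cv2.imwrite('pics/d12.png',cv2.convertScaleAbs(cv2.resize(a[230:380,270:400],None,fx=4,fy=4,interpolation=2),alpha=1.3,beta=30))
"
```

```text
t21.50 cmd [  0.5339  -0.2728   0.345  -99.0045] meas [ 0.5345 -0.2729  0.3455] y -98.96 w 0.0429 F [ 0.05  0.3  -1.54]
```

View pics/s12.png

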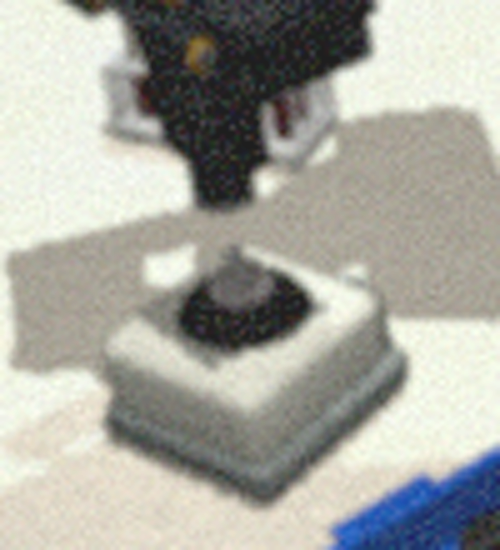

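View pics/d12.png

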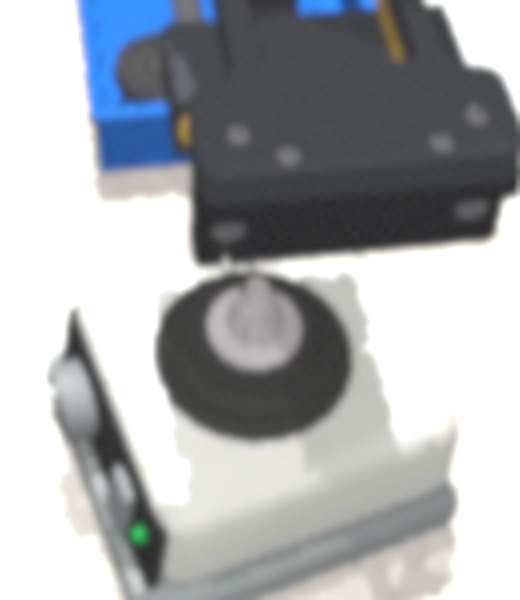

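```bash
python3 -c "
from h import *
s=camera('scene')
for z in(.086,.108,.138,.16,.19): print(z,proj(s,[.535,-.2727,z]),proj(s,[.535,-.2727+.035,z]))
a=s['pixels'];cv2.imwrite('pics/s13.png',cv2.convertScaleAbs(cv2.resize(a[100:160,210:265],None,fx=9,fy=9,interpolation=2),alpha=3,beta=40))
"
```

```text
0.086 (np.float64(237.82340653772627), np.float64(146.61040645334324)) (np.float64(247.71884725737533), np.float64(151.40688116935425))
0.108 (np.float64(236.52666083552828), np.float64(139.38022341511603)) (np.float64(246.55463382902013), np.float64(144.12978407280568))
0.138 (np.float64(234.6928802875716), np.float64(129.15572913594195)) (np.float64(244.90726101312288), np.float64(133.83262408175833))
0.16 (np.float64(233.2975096183078), np.float64(121.37564910340333)) (np.float64(243.65293812678573), np.float64(125.99228380394982))
0.19 (np.float64(231.32154911074713), np.float64(110.35841101134257)) (np.float64(241.87553694126518), np.float64(114.8823612660976))
```

View pics/s13.png

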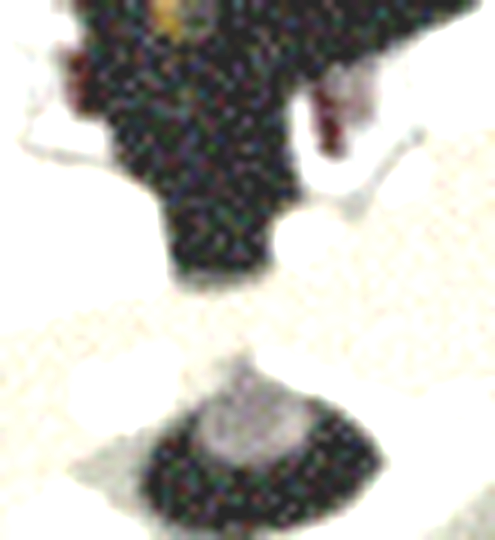

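Request:
servo_tool(
  steps=[0,0,0,0.015,0,0,0,0,0.03,0,0,0,0,0.04,0,0,0,0,0.045,0,0,0,0,0.048,0,0,0,0,0.048,0],
  force=60,
)

```text
time: 22.4
position: [0.534, -0.2732, 0.2967]
tool_rot: [0.997, -0.079, 0.0, 0.0]
ft_force: [-0.1, 0.5, -0.4]
grip_width: 0.0425
```

```bash
python3 -c "
from h import *
cmd(add=(0,0,.048,0))
"
```

```text
t22.40 cmd [  0.5339  -0.2728   0.297  -99.0045] meas [ 0.534  -0.2732  0.2967] y -99.01 w 0.0425 F [-0.07  0.54 -0.44]
```

Request:
servo_tool(
  steps=[0,0,0,0.001,0,0,0,0,0.002,0,0,0,0,0.003,0,0,0,0,0.004,0,0,0,0,0.004,0],
)

```text
time: 23.02
position: [0.5341, -0.2731, 0.2936]
tool_rot: [0.997, -0.079, 0.001, 0.0]
ft_force: [-0.0, -0.8, 5.3]
grip_width: 0.0424
```

```bash
python3 -c "
from h import *
cmd(add=(0,0,.004,0))
"
```

```text
t23.02 cmd [  0.5339  -0.2728   0.293  -99.0045] meas [ 0.5341 -0.2731  0.2936] y -99.01 w 0.0424 F [-0.03 -0.82  5.3 ]
```

Contact, 5 N. Press further.

Request:
servo_tool(
  steps=[0,0,0,0.001,0,0,0,0,0.002,0,0,0,0,0.003,0,0,0,0,0.003,0],
)

```text
time: 23.52
position: [0.5343, -0.2731, 0.2928]
tool_rot: [0.997, -0.078, 0.001, 0.001]
ft_force: [-1.8, 2.4, 18.9]
grip_width: 0.0427
```

```bash
python3 -c "
from h import *
cmd(add=(0,0,.003,0))
"
```

```text
t23.52 cmd [  0.5339  -0.2728   0.29   -99.0045] meas [ 0.5343 -0.2731  0.2928] y -98.99 w 0.0427 F [-1.76  2.38 18.89]
```

Request:
servo_tool(
  steps=[0,0,0,0.001,0,0,0,0,0.002,0,0,0,0,0.002,0],
)

```text
time: 23.9
position: [0.5343, -0.273, 0.2927]
tool_rot: [0.997, -0.078, 0.002, 0.001]
ft_force: [-4.9, 4.2, 28.8]
grip_width: 0.0427
```

```bash
python3 -c "
from h import *
cmd(add=(0,0,.002,0))
a=camera('scene')['pixels'];cv2.imwrite('pics/s14.png',cv2.convertScaleAbs(cv2.resize(a[100:160,210:265],None,fx=9,fy=9,interpolation=2),alpha=3,beta=40))
a=camera('side')['pixels'];cv2.imwrite('pics/d14.png',cv2.convertScaleAbs(cv2.resize(a[230:380,270:400],None,fx=4,fy=4,interpolation=2),alpha=1.3,beta=30))
"
```

```text
t23.90 cmd [  0.5339  -0.2728   0.288  -99.0045] meas [ 0.5343 -0.273   0.2927] y -98.98 w 0.0427 F [-4.91  4.23 28.76]
```

View pics/s14.png

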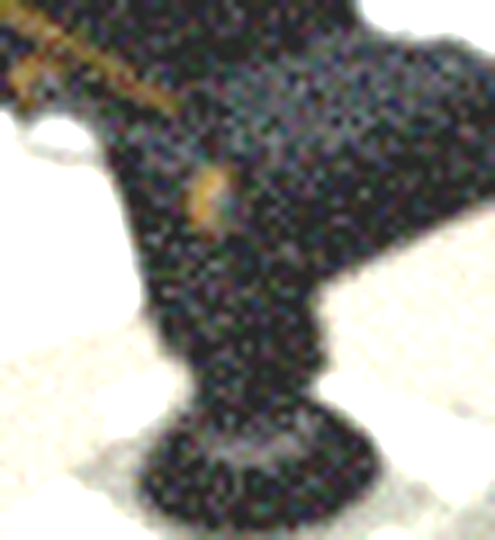

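View pics/d14.png

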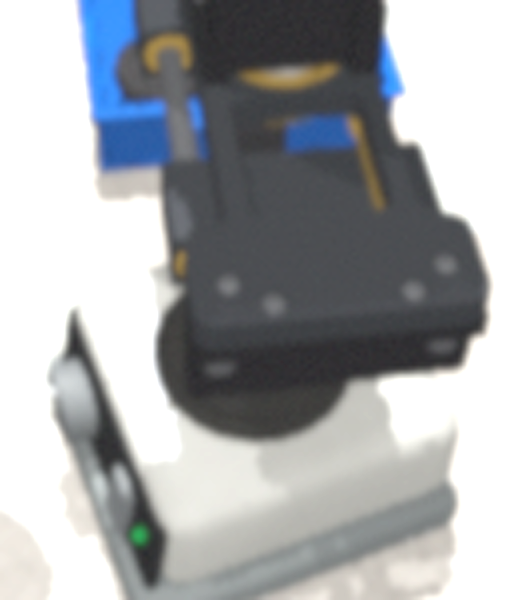

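Request:
servo_tool(
  steps=[0,0,0,-0.004,0,0,0,0,-0.005,0,0.07,0,0,-0.005,0,0.07,0,0,-0.005,0,0.07,0,0,-0.005,0,0.07,0,0,-0.03,0,0.07,0,0,-0.07,0,0.07,0,0,-0.1,0,0.07,-0.05,0,-0.1,0,0.07,-0.065,0,-0.1,0,0.07,-0.065,0,-0.1,0,0.07,-0.065,0,-0.1,0],
)

```text
time: 25.5
position: [0.4706, -0.2634, 0.3877]
tool_rot: [0.997, -0.079, 0.001, 0.0]
ft_force: [0.6, -0.1, -1.0]
grip_width: 0.0701
```

```bash
python3 -c "
from h import *
cmd(add=(-.065,0,-.1,0))
a=camera('scene')['pixels'];cv2.imwrite('pics/s15.png',cv2.convertScaleAbs(cv2.resize(a[100:190,200:290],None,fx=6,fy=6,interpolation=2),alpha=2,beta=40))
a=camera('side')['pixels'];cv2.imwrite('pics/d15.png',cv2.convertScaleAbs(cv2.resize(a[230:380,270:400],None,fx=4,fy=4,interpolation=2),alpha=1.3,beta=30))
c=snap('wrist','w15.png')
"
```

```text
t25.50 cmd [  0.4697  -0.2626   0.388  -99.0045] meas [ 0.4706 -0.2634  0.3877] y -99.02 w 0.0701 F [ 0.61 -0.09 -0.98]
```

View pics/s15.png

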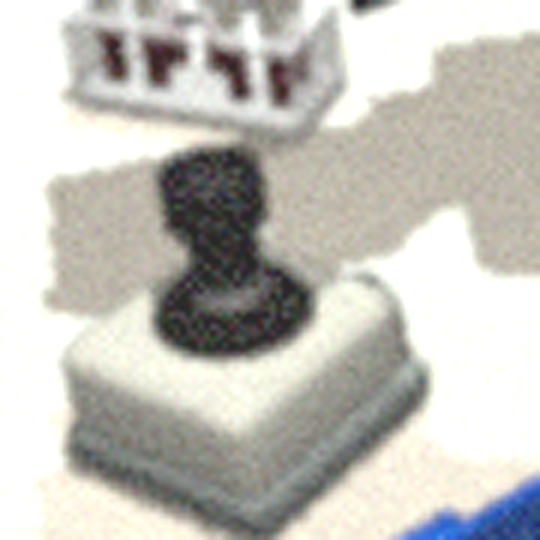

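View pics/d15.png

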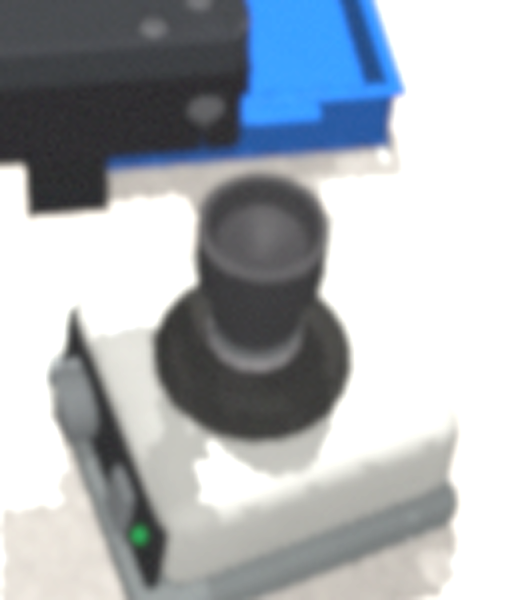

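View pics/w15.png

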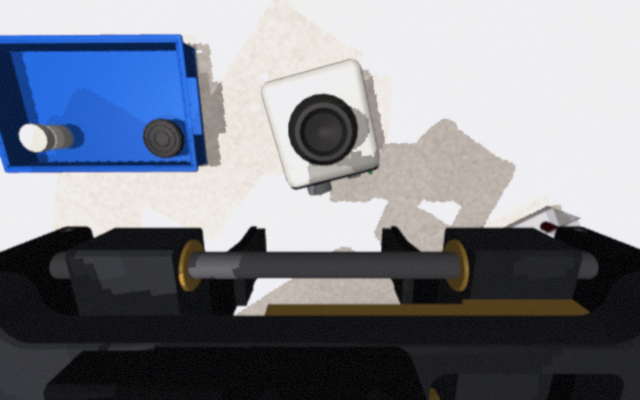

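```bash
python3 -c "
from h import *
d=camera('side');s=camera('scene')
for z in (.140,.145):
  for n,c,off,k in(('side',d,(270,230),4),('scene',s,(200,100),6)):
    t=np.linspace(0,2*np.pi,60);P=np.array([proj(c,[.5347+.022*np.cos(a),-.2725+.022*np.sin(a),z]) for a in t]);P=(P-off)*k
    print(z,n,P.min(0),P.max(0))
for z in (.086,.091):
    t=np.linspace(0,2*np.pi,60);P=np.array([proj(d,[.5347+.0155*np.cos(a),-.2725+.0155*np.sin(a),z]) for a in t]);print(z,(P.min(0)-[270,230])*4,(P.max(0)-[270,230])*4)
t=np.linspace(0,2*np.pi,60);P=np.array([proj(d,[.5347+.0165*np.cos(a),-.2725+.0165*np.sin(a),.086]) for a in t]);print('collar',(P.min(0)-[270,230])*4,(P.max(0)-[270,230])*4)
"
```

```text
0.14 side [193.03548162 164.07302646] [329.20321736 272.06268918]
0.14 scene [153.72391775 141.5173436 ] [262.59731239 200.68085904]
0.145 side [193.43510645 153.99844414] [330.48223237 261.96006675]
0.145 scene [151.64130885 131.08271796] [260.9129699  190.09617356]
0.086 [207.84894541 280.45762092] [297.54414952 356.33413003]
0.091 [208.3118403  271.61303498] [298.54839694 347.52968203]
collar [204.95395353 278.1259633 ] [300.43981057 358.90356308]
```

```bash
python3 -c "
from h import *
cmd([.5478,.291,.385],-85.7)
"
```

```text
t25.75 cmd [  0.4697  -0.2626   0.388  -99.0045] meas [ 0.4703 -0.263   0.3875] y -98.99 w 0.0702 F [-1.   -0.09 -0.25]
  delta [-0.0095 -0.559   0.003 ] turn -0.2322
```

Request:
servo_tool(
  steps=[0.06,-0.001,-0.055,0.003,0,0.06,-0.002,-0.115,0.003,0,0.06,-0.003,-0.175,0.003,-0.05,0.06,-0.004,-0.235,0.003,-0.1,0.06,-0.005,-0.295,0.003,-0.15,0.06,-0.006,-0.355,0.003,-0.2,0.06,-0.007,-0.415,0.003,-0.232,0.06,-0.008,-0.475,0.003,-0.232,0.06,-0.0095,-0.53,0.003,-0.232,0.06,-0.0095,-0.559,0.003,-0.232,0.06,-0.0095,-0.559,0.003,-0.232,0.06,-0.0095,-0.559,0.003,-0.232],
)

```text
time: 27.25
position: [0.5477, 0.2903, 0.3843]
tool_rot: [0.999, 0.037, -0.001, 0.0]
ft_force: [0.3, -0.2, -0.0]
grip_width: 0.0603
```

```bash
python3 -c "
from h import *
cmd([.5478,.291,.285],-85.7,add=(-.0095,-.559,.003,-.232))
c=snap('wrist','w16.png')
"
```

```text
t27.25 cmd [  0.5478   0.291    0.385  -85.7118] meas [0.5477 0.2903 0.3843] y -85.71 w 0.0603 F [ 0.3  -0.18 -0.05]
  delta [-0.  -0.   0.1] turn -0.0002
```

View pics/w16.png

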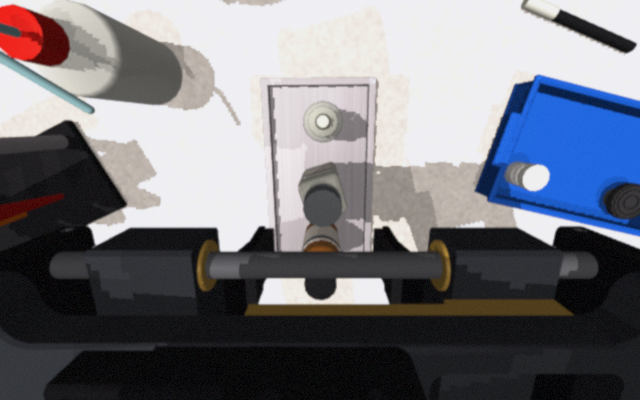

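Square cap at (322,205), centred between the jaws; all three upright. Descend, grip, lift.

Request:
servo_tool(
  steps=[0.06,0,0,0.045,0,0.06,0,0,0.085,0,0.06,0,0,0.1,0,0.06,0,0,0.1,0,0,0,0,0.1,0,0,0,0,0.1,0,0,0,0,0.1,0,0,0,0,0.1,0,0,0,0,0.1,0],
  force=30,
)

```text
time: 28.42
position: [0.5481, 0.2909, 0.2856]
tool_rot: [0.999, 0.037, 0.001, -0.0]
ft_force: [0.7, 0.7, 4.8]
grip_width: 0.0334
```

```bash
python3 -c "
from h import *
cmd([.6166,-.0929,.287],-99,add=(0,0,.1,0))
"
```

```text
t28.43 cmd [  0.5478   0.291    0.285  -85.7118] meas [0.5481 0.2909 0.2856] y -85.71 w 0.0334 F [0.7  0.66 4.84]
  delta [ 0.0399  0.3879 -0.002 ] turn 0.2319
```

Request:
servo_tool(
  steps=[0,0,0,-0.04,0,0,0,0,-0.09,0,0,0.001,0.01,-0.11,0,0,0.007,0.068,-0.11,0.05,0,0.013,0.126,-0.11,0.1,0,0.019,0.185,-0.11,0.15,0,0.025,0.245,-0.11,0.2,0,0.031,0.305,-0.11,0.232,0,0.04,0.36,-0.11,0.232,0,0.04,0.388,-0.11,0.232,0,0.04,0.388,-0.11,0.232,0,0.04,0.388,-0.07,0.232],
)

```text
time: 29.92
position: [0.6178, -0.0931, 0.3571]
tool_rot: [0.997, -0.079, 0.004, 0.001]
ft_force: [-0.7, 0.5, -0.4]
grip_width: 0.0328
```

Request:
servo_tool(
  steps=[0,0,0,0.03,0,0,0,0,0.055,0,0,0,0,0.068,0,0,0,0,0.068,0,0,0,0,0.068,0],
)

```text
time: 30.55
position: [0.6167, -0.0925, 0.2871]
tool_rot: [0.997, -0.078, 0.0, -0.0]
ft_force: [0.4, -0.2, -1.0]
grip_width: 0.0328
```

```bash
python3 -c "
from h import *
cmd(add=(.04,.388,-.07,.232));cmd([.4759,.2856,.387],-85.7,add=(0,0,.068,0))
c=snap('scene','s17.png');snap('side','d17.png')
"
```

```text
t30.55 cmd [ 6.16700e-01 -9.29000e-02  3.55000e-01 -9.90045e+01] meas [ 0.6167 -0.0925  0.2871] y -98.96 w 0.0328 F [ 0.39 -0.23 -1.03]
t30.55 cmd [ 6.16700e-01 -9.29000e-02  2.87000e-01 -9.90045e+01] meas [ 0.6167 -0.0925  0.2871] y -98.96 w 0.0328 F [ 0.39 -0.23 -1.03]
  delta [-0.1983 -0.3518 -0.1   ] turn -0.2322
```

View pics/s17.png

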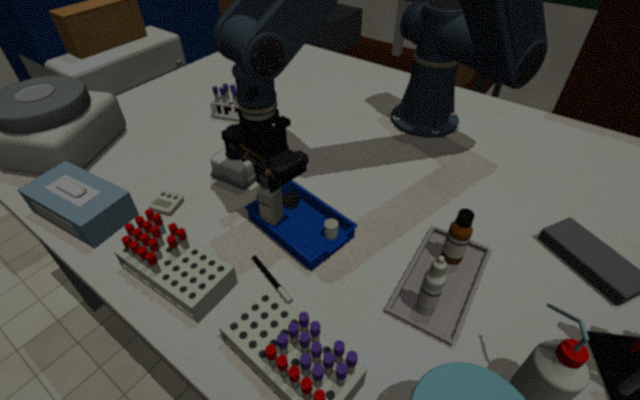

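Request:
servo_tool(
  steps=[0.06,0,0,0,0,0.06,0,0,0,0,0.06,0,0,-0.04,0,0.06,0,0,-0.1,0,0.06,-0.03,-0.05,-0.1,0,0.06,-0.058,-0.103,-0.1,-0.05,0.06,-0.087,-0.155,-0.1,-0.1,0.06,-0.115,-0.207,-0.1,-0.15,0.06,-0.145,-0.26,-0.1,-0.2,0.06,-0.175,-0.31,-0.1,-0.232,0.06,-0.198,-0.352,-0.1,-0.232,0.06,-0.198,-0.352,-0.1,-0.232],
)

```text
time: 32.15
position: [0.4747, 0.2881, 0.387]
tool_rot: [0.999, 0.04, 0.0, -0.0]
ft_force: [-0.2, -0.8, 0.7]
grip_width: 0.0599
```

Request:
servo_tool(
  steps=[0.06,0,0,0,0,0.06,0,0,0.045,0,0.06,0,0,0.085,0,0.06,0,0,0.1,0,0.06,0,0,0.1,0,0,0,0,0.1,0,0,0,0,0.1,0,0,0,0,0.1,0,0,0,0,0.1,0,0,0,0,0.1,0],
)

```text
time: 33.4
position: [0.4764, 0.2857, 0.2873]
tool_rot: [0.999, 0.037, 0.001, -0.0]
ft_force: [0.1, 0.2, 3.7]
grip_width: 0.029
```

```bash
python3 -c "
from h import *
cmd(add=(-.198,-.352,-.1,-.232));cmd([.5791,-.0218,.289],-99,add=(0,0,.1,0))
c=snap('scene','s18.png')
"
```

```text
t33.40 cmd [  0.4763   0.2857   0.387  -85.7118] meas [0.4764 0.2857 0.2873] y -85.71 w 0.0290 F [0.12 0.15 3.72]
t33.40 cmd [  0.4763   0.2857   0.287  -85.7118] meas [0.4764 0.2857 0.2873] y -85.71 w 0.0290 F [0.12 0.15 3.72]
  delta [ 0.0796  0.3143 -0.002 ] turn 0.2319
```

View pics/s18.png

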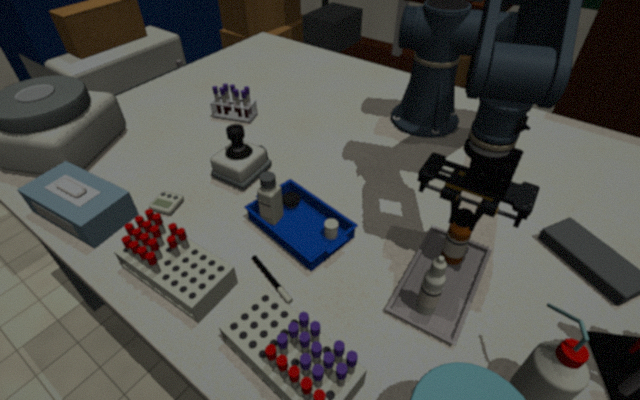

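Request:
servo_tool(
  steps=[0,0,0,-0.04,0,0,0,0,-0.09,0,0,0.003,0.01,-0.11,0,0,0.018,0.068,-0.11,0.05,0,0.033,0.126,-0.11,0.1,0,0.048,0.185,-0.11,0.15,0,0.063,0.245,-0.11,0.2,0,0.0796,0.3,-0.11,0.232,0,0.0796,0.314,-0.11,0.232,0,0.0796,0.314,-0.11,0.232,0,0.0796,0.314,-0.09,0.232,0,0.0796,0.314,-0.06,0.232],
)

```text
time: 34.95
position: [0.5786, -0.0197, 0.347]
tool_rot: [0.997, -0.077, 0.001, -0.0]
ft_force: [-0.5, 0.4, -2.0]
grip_width: 0.0289
```

Request:
servo_tool(
  steps=[0,0,0,0.03,0,0,0,0,0.05,0,0,0,0,0.058,0,0,0,0,0.058,0,0,0,0,0.058,0],
)

```text
time: 35.58
position: [0.5789, -0.0206, 0.2893]
tool_rot: [0.997, -0.078, 0.0, -0.0]
ft_force: [-0.4, 0.7, 0.6]
grip_width: 0.0291
```

```bash
python3 -c "
from h import *
cmd(add=(.0796,.314,-.06,.232));cmd([.620,.2961,.394],-85.7,add=(0,0,.058,0))
c=snap('scene','s19.png')
"
```

```text
t35.58 cmd [ 5.79100e-01 -2.15000e-02  3.47000e-01 -9.90045e+01] meas [ 0.5789 -0.0206  0.2893] y -98.93 w 0.0291 F [-0.44  0.7   0.59]
t35.58 cmd [ 5.79100e-01 -2.15000e-02  2.89000e-01 -9.90045e+01] meas [ 0.5789 -0.0206  0.2893] y -98.93 w 0.0291 F [-0.44  0.7   0.59]
  delta [-0.0093 -0.32   -0.105 ] turn -0.2322
```

View pics/s19.png

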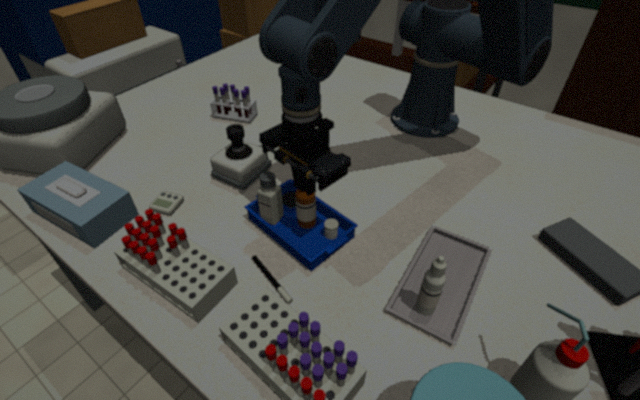

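Request:
servo_tool(
  steps=[0.06,0,0,0,0,0.06,0,0,0,0,0.06,0,0,-0.04,0,0.06,0,0,-0.1,0,0.06,-0.001,-0.055,-0.105,0,0.06,-0.003,-0.11,-0.105,-0.05,0.06,-0.004,-0.165,-0.105,-0.1,0.06,-0.006,-0.22,-0.105,-0.15,0.06,-0.008,-0.275,-0.105,-0.2,0.06,-0.0093,-0.32,-0.105,-0.232,0.06,-0.0093,-0.32,-0.105,-0.232,0.06,-0.0093,-0.32,-0.105,-0.232],
)

```text
time: 37.12
position: [0.6198, 0.2953, 0.3933]
tool_rot: [0.999, 0.037, -0.0, 0.001]
ft_force: [0.4, -1.0, 1.0]
grip_width: 0.0601
```

Request:
servo_tool(
  steps=[0.06,0,0,0.045,0,0.06,0,0,0.085,0,0.06,0,0,0.1,0,0.06,0,0,0.1,0,0,0,0,0.1,0,0,0,0,0.1,0,0,0,0,0.1,0,0,0,0,0.1,0,0,0,0,0.1,0,0,0,0,0.1,0],
)

```text
time: 38.38
position: [0.6201, 0.2959, 0.2941]
tool_rot: [0.999, 0.037, 0.0, -0.0]
ft_force: [0.1, 0.4, 1.9]
grip_width: 0.023
```

```bash
python3 -c "
from h import *
cmd(add=(-.0093,-.32,-.105,-.232));cmd([.6329,.0336,.296],-99,add=(0,0,.1,0))
c=snap('scene','s20.png')
"
```

```text
t38.38 cmd [  0.62     0.296    0.394  -85.7118] meas [0.6201 0.2959 0.2941] y -85.71 w 0.0230 F [0.13 0.44 1.86]
t38.38 cmd [  0.62     0.296    0.294  -85.7118] meas [0.6201 0.2959 0.2941] y -85.71 w 0.0230 F [0.13 0.44 1.86]
  delta [-0.0068  0.2627 -0.002 ] turn 0.2319
```

View pics/s20.png

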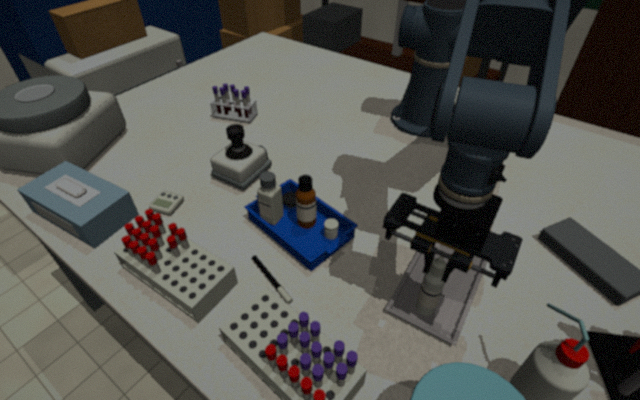

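Request:
servo_tool(
  steps=[0,0,0,-0.04,0,0,0,0,-0.09,0,0,0,0.01,-0.11,0,0,-0.002,0.065,-0.11,0.05,0,-0.003,0.12,-0.11,0.1,0,-0.005,0.175,-0.11,0.15,0,-0.006,0.23,-0.11,0.2,0,-0.007,0.2627,-0.11,0.232,0,-0.007,0.2627,-0.11,0.232,0,-0.007,0.2627,-0.11,0.232,0,-0.007,0.2627,-0.09,0.232,0,-0.007,0.2627,-0.06,0.232],
)

```text
time: 39.92
position: [0.6327, 0.0348, 0.3539]
tool_rot: [0.997, -0.077, 0.001, -0.0]
ft_force: [0.6, 0.1, -1.6]
grip_width: 0.0232
```

Request:
servo_tool(
  steps=[0,0,0,0.03,0,0,0,0,0.05,0,0,0,0,0.058,0,0,0,0,0.058,0,0,0,0,0.058,0],
)

```text
time: 40.55
position: [0.6327, 0.0341, 0.2961]
tool_rot: [0.997, -0.078, 0.0, -0.0]
ft_force: [-0.2, -0.4, 0.0]
grip_width: 0.0229
```

```bash
python3 -c "
from h import *
cmd(add=(-.007,.2627,-.06,.232));cmd([.52,-.0296,.421],-99.5,add=(0,0,.058,0))
c=snap('scene','s21.png')
"
```

```text
t40.55 cmd [ 6.32700e-01  3.36000e-02  3.54000e-01 -9.90045e+01] meas [0.6327 0.0341 0.2961] y -98.94 w 0.0229 F [-0.16 -0.45  0.05]
t40.55 cmd [ 6.32700e-01  3.36000e-02  2.96000e-01 -9.90045e+01] meas [0.6327 0.0341 0.2961] y -98.94 w 0.0229 F [-0.16 -0.45  0.05]
  delta [-0.1014  0.08   -0.125 ] turn 0.0086
```

View pics/s21.png

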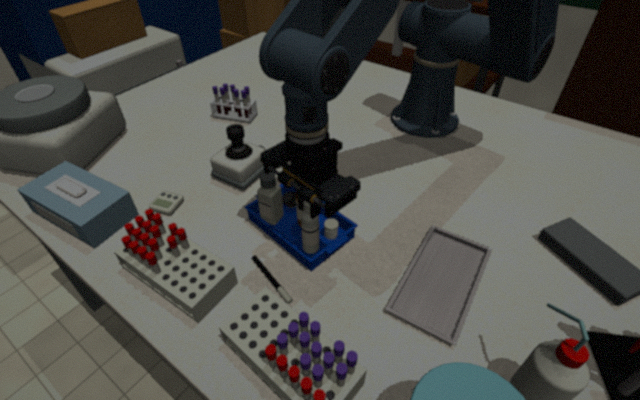

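Release and go to the first viewing pose, for comparison with the first wrist picture.

Request:
servo_tool(
  steps=[0.06,0,0,0,0,0.06,0,0,0,0,0.06,0,0,-0.04,0,0.06,0,0,-0.09,0,0.06,0,0,-0.125,0,0.06,-0.05,0.04,-0.125,0.0086,0.06,-0.101,0.08,-0.125,0.0086,0.06,-0.101,0.08,-0.125,0.0086,0.06,-0.101,0.08,-0.125,0.0086,0.06,-0.101,0.08,-0.125,0.0086],
)

```text
time: 41.85
position: [0.5217, -0.0298, 0.4211]
tool_rot: [0.997, -0.083, 0.001, 0.0]
ft_force: [0.9, 1.4, 0.7]
grip_width: 0.0597
```

```bash
python3 -c "
from h import *
cmd(add=(-.101,.08,-.125,.0086))
c=snap('wrist','w22.png');s=snap('scene','s22.png');d=snap('side','d22.png')
a=cv2.imread('pics/w1.png');cv2.imwrite('pics/cmp.png',np.vstack([cv2.resize(x[45:190,200:415],None,fx=2.05*1,fy=2.05,interpolation=2) for x in(a,c['pixels'])]))
a=cv2.imread('pics/d9.png');b0=cv2.imread('pics/side0.png')
cv2.imwrite('pics/cmp2.png',np.hstack([cv2.resize(x[135:385,265:405],None,fx=2.2,fy=2.2,interpolation=2) for x in(b0,d['pixels'])]))
"
```

```text
t41.85 cmd [ 5.20400e-01 -2.96000e-02  4.21000e-01 -9.94972e+01] meas [ 0.5217 -0.0298  0.4211] y -99.47 w 0.0597 F [0.95 1.43 0.69]
```

View pics/cmp.png

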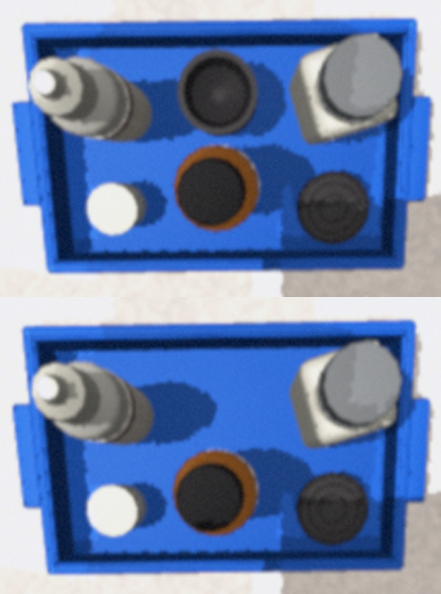

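View pics/cmp2.png

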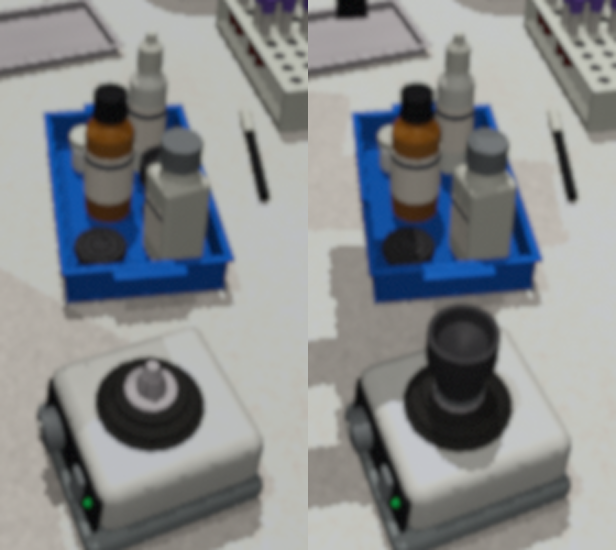

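All the bottles are back in their first places and the cup head is seated. Handing in.

```bash
python3 -c "
from rig import *
print(hand_in())"
```

```text
the job is handed in; nothing more can be done
None
```

I handed the job in at about 42 s of robot time. All three bottles went to the steel tray, the cup head was pressed onto the spigot, and each bottle was set back where it stood. The hand-in gave no verdict.

- **Cup head:** It took about 19 N to drive down. At about 29 N it did not move further, so I took it as fully home. After I let go it stood upright on the spigot. The rim height in the side and scene pictures fits the home position, not the stop 5 mm higher.
- **Bottles:** The before and after wrist and side pictures show all three upright and in the same places to within a few millimetres.
- **Flat head and small jar:** Neither shows any visible shift in the same pictures.
- **Arm:** The gripper was open and clear of everything at the end.
- **Disagreement:** The side camera read far points up to about 20 mm off in y compared with the scene and wrist cameras, so I positioned mainly from the wrist camera. No other check failed.

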